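# Sleeve the lay gauge and draw it out to 100 mm

## Robot

A 7-joint arm with a two-finger parallel gripper is mounted at the origin on the work surface. World frame = base frame: x ahead of the robot, y to its left, z up, the work surface at z = 0. Lengths are in m, angles in rad, forces in N, time in s.
With the tool pointing down it reaches from about 0.4 to 0.875 m from the base axis. Payload 4.4 kg.
Tool frame: the origin (TCP) lies midway between the tips of the shut fingers; the grasp point (between the pads) lies 19 mm behind it; x points along the fingers, y is the direction in which the jaws open and shut, and the axes are right-handed (so a half turn about x gives the same grasp; the last joint's range is limited). The gripper opens to 85 mm and grips with 20 to 120 N. Pads are 22 mm wide; open, the fingers measure 114 mm over their backs; the gripper's body (76 mm by 85 mm) begins 54 mm behind the grasp point. The pads swing forward as they close: fully open they stand 13 mm farther back than shut.
Start: joints at [1.101, 0.628, 0.038, 1.517, -0.027, 0.996, -0.02], TCP at [0.255, -0.598, 0.194] pointing down, gripper open.
Joint ranges: [-3.06, 3.06], [-0.37, 2.12], [-1.25, 1.32], [0.18, 2.47], [-1.1, 4.24], [0.23, 1.98], [-2.94, 2.94]. Speed limits (rad/s): [2.57, 2.57, 3.14, 3.14, 3.14, 3.14, 3.14].

## Interface

Orientations are given as a unit quaternion [w, x, y, z].
In Python, from plant import robot, optics, job_done gives the robot as it stands. The module is installed in compiled form; this text tells all that it offers.
- The arm moves only by the tool carry_out, never from a script. Its argument "plan" is a list of rows, each an object of numbers: "tx", "ty", "tz": the shift along the tool's x, y, z scaled (see below); "ax", "ay", "az": the turn, a rotation vector about the tool's x, y, z scaled (see below); "claw": the closure, from 0 (fully open) to 1 (shut). In form: [{"tx": .., "ty": .., "tz": .., "ax": .., "ay": .., "az": .., "claw": ..}, ...]. A call has exactly 10 rows; each row shifts and turns the commanded pose from where the row before left it, along the tool's axes as they then stand; what a row does not reach is not made up. The controller multiplies each number of a shift by 200 mm and each number of a turn by 180 degrees. A row lasts 1/8 s, in which the tool goes at most 62.5 mm and 10.7 degrees, less where a joint would pass 70% of its speed; a pose out of reach is approached as far as the arm can. A call with a number of a shift or a turn outside -1 to 1 is refused whole. A call with a gripper value outside its range is refused whole. The fingers move at their own pace and stop on an object; "grip_force" is the grip in N (left out, the last holds). Time passes only in rows, so rows that do not move let the fingers close, or fill a call up. It gives the time, the measured TCP pose, the force and the opening at its end, in the units of the state.
- robot.get_state(): the state, without advancing time (a new reading comes with each control period).
- optics.grab_frame(name): name is "scene" or "side" or "wrist"; returns a dict with "color" (480x640x3 uint8, red, green, blue), "range_z" (480x640 float32, m along the optical axis (not along the pixel's ray), 0 where there is no reading), "fx", "fy", "cx", "cy" (pixels), "T" (4x4, takes a point from camera to world coordinates). Camera axes: x right, y down, z forward; pixel columns grow to the right and rows downward; lengths in m; the calibration is good to about 2 mm. A picture is of the moment at which its call begins.
- job_done(): hands the job in, once; it reports no verdict.
The state is a dict: "time_s": time; "joint_positions": joint angles; "qd": joint speeds; "effort": joint torques, N m; "eef_pos": TCP position; "eef_rot": TCP orientation; "wrist_force": force on the tool from outside, world axes, zero at the start; "ft_torque": the same for the moment, N m; "grip_width": opening from 0.0 (shut) to 1.0 (fully open).
Only numpy, scipy, OpenCV 4.12 (cv2) and the standard library are available. Lean on these libraries where they do the work, as an engineer would, in place of code of your own. Each camera call takes 0.05 s, during which the arm holds its last target.

## Task

Set up the lay gauge for the next print: of the two white sleeves, slip the one whose bore fits all the way down over the gauge arm's upright pin. Then squeeze in the lock button on the grip head, draw the arm out until its pointer stands at the 100 mm line (the second long line after zero), and finish while still holding it there in the gripper, since its spring pulls it home. Leave the other sleeve and everything else on the table in place.

Things in the scene. Friction and masses are not known exactly. Their poses are not given: they have to be found in the camera images.
- gauge: the lay gauge: a steel base plate 70 x 395 x 5 mm fixed on the table, carrying a square aluminium tube (30 mm wide, top 30 mm above the table, bushes 36 mm wide and straps up to 32.5 mm) from which a steel arm is drawn. Origin: on the table, under the grip head's place when the arm is home. Its y axis runs along the arm: the tube lies from y = +45 to +265 mm, and the arm is drawn out towards -y. x: the white rule with its black lines lies on the +x side of the base, z up
- gauge_arm (a joint): how far the arm is drawn out, m: 0 home (start), up to 0.125; equals the pointer's reading on the rule (lines every 10 mm, long ones at 0, 50 and 100 mm). While home it is held by a catch that lets go once the lock button is in by 4 to 5 mm; then a return spring of about 3.2 N (home) to 4 N (at 100 mm) draws it back home and it catches again. The bar is 18 mm wide, its top 22 mm above the table
- head (a point): middle of the black upright grip head on the arm, 60 mm above the table, moving with the arm; axes as the gauge's. The head measures 36 mm (gauge x) by 26 mm (gauge y) and stands from 22 to 80 mm above the table. Its flat back face is at y = +13 mm, the face towards the pin (y = -13 mm) carries the lock button. Head and button are taken together from above, one finger on each along the gauge's y
- lock_button (a joint): travel of the grey lock button, m: 0 out, 0.006 fully in. A block 26 mm wide and 28 mm high, centred 60 mm above the table; its face stands 8 mm proud of the head (head y = -21 mm) when out and 2 mm (y = -15 mm) when in, and it is pressed towards +y of the gauge. Springy: 2.5 N to start it, 5.5 N fully in. Fully in, head and button measure 28 mm, centred at head y = -1 mm
- pin_seat (a point): middle of the pin's seat on the arm, 26 mm above the table, 88 mm from the head's middle towards gauge -y; moves with the arm. The plain steel pin of 14 mm diameter rises 32 mm from it to 58 mm above the table, its top 4 mm tapered; the seat disc is 31 mm across
- mark_100 (a point): the 100 mm line on the rule of the gauge base (second long line after zero)
- sleeve_thin: white plastic sleeve, 34 mm outside diameter, 40 mm tall, bore 17 mm through: the one that fits the pin. Stands upright on the table; it and the other sleeve change places. Origin: centre of its underside
- sleeve_thick: white plastic sleeve of the same outside (34 mm diameter, 40 mm tall) but with a narrow bore of 10 mm: does not go over the pin. Origin: centre of its underside. Stays about where it is
- mould: the small wooden mould: frame 120 x 150 x 20 mm with a fine green-grey mesh, lying on the dark sheet ahead of the gauge. Origin: centre of its underside. Leave it
- brush: flat brush 200 mm long with a wooden handle, lying on the near left. Leave it
- jar: glass jar with a steel lid, 60 mm across, 75 mm tall, behind the gauge. Leave it
- pot: white china pot, 72 mm across, 65 mm tall, behind the gauge. Leave it
- scissors: scissors, 180 mm long, lying on the near right beside the robot. Leave them
- brayer: ink roller with a 100 mm rubber drum and a wooden handle, near right. Leave it
Things that resemble listed ones, but are neither listed nor needed, are in the scene too. Leave any blue or orange look-alike of the sleeve_thin alone.

How it is judged:
By the outcome, as a careful person would: the job done as asked, in the order asked, and still so for the second after the job is handed in, while the arm keeps its last pose, push and grip.
It also fails if it takes over 48 s, if anything falls off the work surface, if the arm or the gripper's body presses on something with over 40 N, if the wrist force passes 120 N, or if a joint passes its speed limit or range.

## Working session

There is one attempt and no reset: what is moved stays moved. The work goes in short steps, Python scripts to look and compute and a tool call to move; the robot and the scene stay as the last step left them, time stands still between calls to the robot, and variables do not carry over. Pictures are saved under pics/ and viewed, and the job is handed in when it is done.

Besides the shell and the picture viewer there is one more tool, called after "Emit:" in YAML: its name, and indented under it one key for each argument. carry_out: Moves the arm, as the interface text tells. Shifts and turns lie within -1 to 1; 1 stands for 200 mm of shift or 180 degrees of turn. Its arguments: {"type":"object","properties":{"plan":{"type":"array","items":{"type":"object","properties":{"tx":{"type":"number","minimum":-1,"maximum":1},"ty":{"type":"number","minimum":-1,"maximum":1},"tz":{"type":"number","minimum":-1,"maximum":1},"ax":{"type":"number","minimum":-1,"maximum":1},"ay":{"type":"number","minimum":-1,"maximum":1},"az":{"type":"number","minimum":-1,"maximum":1},"claw":{"type":"number"}}}},"grip_force":{"type":"number"}},"required":["plan"]}

```bash
mkdir -p pics
python3 - <<'E'
from plant import robot, optics
import cv2, numpy as np, pickle
s=robot.get_state()
for k,v in s.items(): print(k,np.round(v,4))
d={}
for n in ["scene","side","wrist"]:
    f=optics.grab_frame(n); d[n]=f
    cv2.imwrite(f"pics/{n}0.png",f["color"][:,:,::-1]); print(n,f["fx"],f["fy"],f["cx"],f["cy"],np.round(f["T"],3).tolist())
pickle.dump(d,open("f0.pkl","wb"))
E
```

```text
time_s 0.0
joint_positions [ 1.1012  0.6293  0.0385  1.5184 -0.027   0.9963 -0.02  ]
qd [ 0.0011  0.0009  0.0003  0.0003  0.0005 -0.0024 -0.0005]
effort [-1.00000e-03 -5.63404e+01  1.22710e+00 -1.93455e+01  1.13000e-02
  1.05000e-02  0.00000e+00]
eef_pos [ 0.2551 -0.5971  0.1928]
eef_rot [-0.1411 -0.6926 -0.1424  0.6929]
wrist_force [-0.1931  0.3081  0.1114]
ft_torque [ 0.0107  0.0136 -0.0424]
grip_width 0.9974
scene 566.3851321386643 566.3851321386643 315.58656250416595 239.52871390037947 [[0.546, 0.596, -0.589, 1.198], [0.837, -0.374, 0.399, -0.507], [0.017, -0.711, -0.703, 0.844], [0.0, 0.0, 0.0, 1.0]]
side 471.1611058809698 471.1611058809698 316.4226723203594 243.18759362535747 [[0.926, -0.274, 0.259, 0.332], [-0.377, -0.65, 0.66, -0.612], [-0.012, -0.709, -0.705, 0.681], [0.0, 0.0, 0.0, 1.0]]
wrist 407.078685979661 407.078685979661 317.8276164476825 236.08879562154343 [[0.393, -0.874, -0.285, 0.328], [-0.92, -0.374, -0.12, -0.567], [-0.001, 0.31, -0.951, 0.372], [0.0, 0.0, 0.0, 1.0]]
```

View pics/scene0.png

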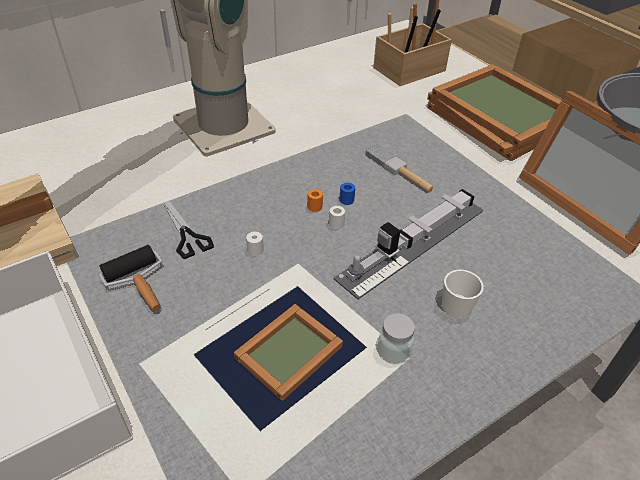

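View pics/side0.png

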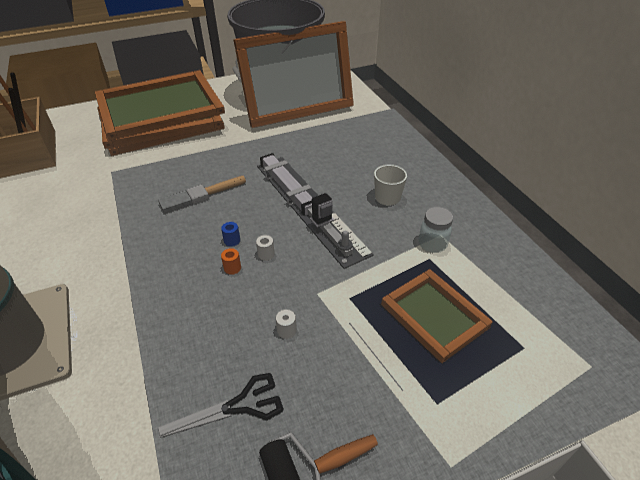

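View pics/wrist0.png

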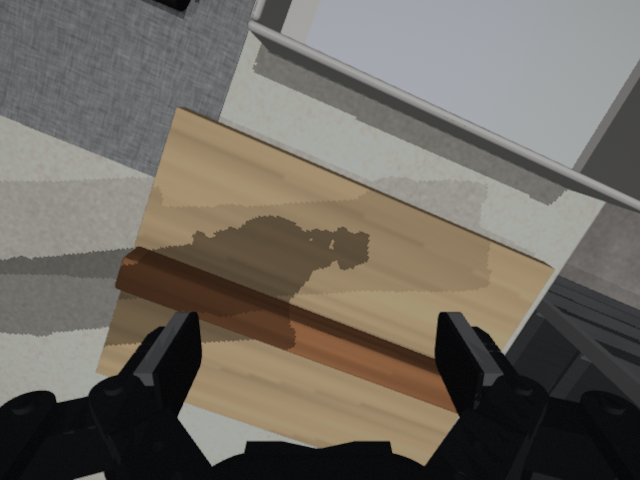

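Run:
```python
import pickle,cv2,numpy as np
d=pickle.load(open("f0.pkl","rb"))
a=d["scene"]["color"][:,:,::-1]; b=d["side"]["color"][:,:,::-1]
c1=cv2.resize(a[170:310,230:490],None,fx=3,fy=3,interpolation=cv2.INTER_CUBIC)
c2=cv2.resize(b[140:350,210:400],None,fx=2.8,fy=2.8,interpolation=cv2.INTER_CUBIC)
cv2.imwrite("pics/c1.png",c1);cv2.imwrite("pics/c2.png",c2)
```

```text
(no output)
```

View pics/c1.png

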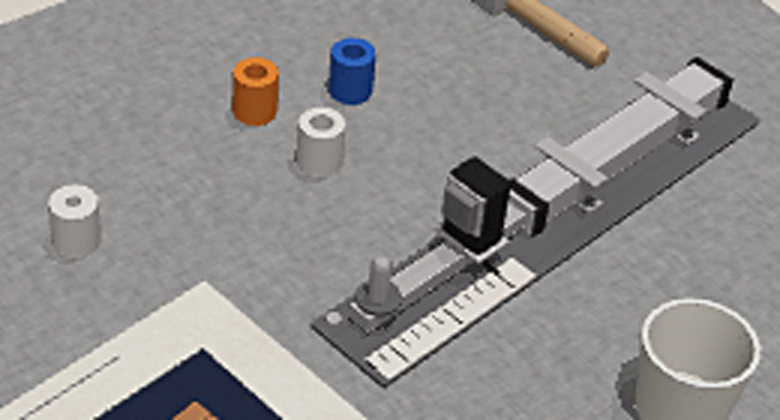

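View pics/c2.png

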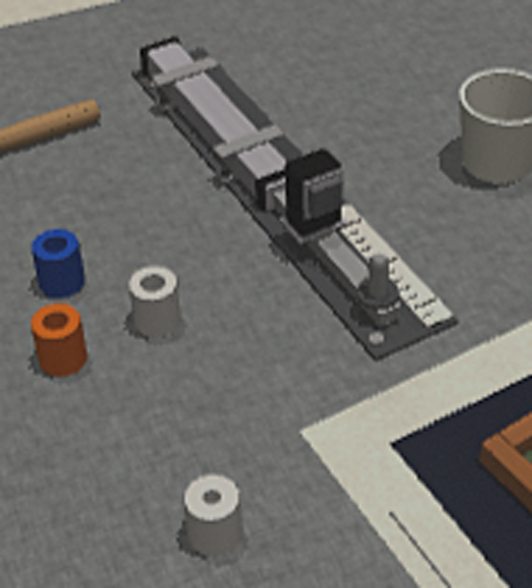

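```bash
cat > h.py <<'E'
import numpy as np,cv2
def cloud(f):
    z=f["range_z"]; v,u=np.mgrid[0:480,0:640]
    P=np.stack([(u-f["cx"])/f["fx"]*z,(v-f["cy"])/f["fy"]*z,z,np.ones_like(z)],-1)
    W=P@f["T"].T; W=W[...,:3]; W[z<=0]=np.nan; return W
def ray(f,u,v,h):
    d=f["T"][:3,:3]@np.array([(u-f["cx"])/f["fx"],(v-f["cy"])/f["fy"],1]); o=f["T"][:3,3]
    return o+d*(h-o[2])/d[2]
def proj(f,p):
    q=np.linalg.inv(f["T"])@np.r_[p,1]; return f["fx"]*q[0]/q[2]+f["cx"],f["fy"]*q[1]/q[2]+f["cy"]
E
python3 - <<'E'
import pickle,cv2,numpy as np
from h import *
d=pickle.load(open("f0.pkl","rb"))
S={"scene":{"thin":(337,216),"thick":(255,243)},"side":{"thin":(265,247),"thick":(286,323)}}
for n in S:
    f=d[n];W=cloud(f); 
    for k,(u,v) in S[n].items():
        m=np.zeros((480,640),bool); m[v-22:v+22,u-20:u+20]=1
        m&=(np.abs(W[...,2]-0.04)<0.004)
        # top-face ellipse by contour: outer contour of depth mask, cast at z=.04, min enclosing circle
        c=max(cv2.findContours(m.astype(np.uint8),cv2.RETR_EXTERNAL,cv2.CHAIN_APPROX_NONE)[0],key=cv2.contourArea)[:,0]
        P=np.array([ray(f,a,b,0.04)[:2] for a,b in c]).astype(np.float32)
        print(n,k,cv2.minEnclosingCircle(P),m.sum())
    # pin & head points
    # head top z ~0.08
    g=W; m=(np.abs(W[...,2]-0.08)<0.003); 
    u0,v0=(388,232) if n=="scene" else (320,208)
    mm=np.zeros_like(m); mm[v0-25:v0+25,u0-25:u0+25]=1; mm&=m
    print(n,"head",np.nanmean(W[mm],0),mm.sum(), cv2.minAreaRect(W[mm][:,:2].astype(np.float32)*1000))
    u0,v0=(355,265) if n=="scene" else (345,240)
    mm=np.zeros_like(m); mm[v0-20:v0+20,u0-15:u0+15]=1; mm&=(W[...,2]>0.035)&(W[...,2]<0.062)
    print(n,"pin",np.nanmean(W[mm],0),mm.sum()); 
    p=W[mm]; print(p[p[:,2]>0.054].mean(0))
E
```

```text
scene thin ((0.47745513916015625, 0.03315281867980957), 0.01903192140161991) 141
scene thick ((0.4534747898578644, -0.15463976562023163), 0.018470965325832367) 162
scene head [0.61120507 0.06469568 0.07963644] 165 ((610.564208984375, 64.52418518066406), (37.22039794921875, 28.036317825317383), 3.739964485168457)
scene pin [ 0.62442659 -0.02323918  0.04944737] 75
[ 0.62352393 -0.02225246  0.05706833]
side thin ((0.47548696398735046, 0.0313827320933342), 0.01806071400642395) 141
side thick ((0.4538162052631378, -0.1556554138660431), 0.017288880422711372) 248
side head [0.61026516 0.06289808 0.07904869] 140 ((610.0371704101562, 63.0324592590332), (35.416072845458984, 27.21624755859375), 5.518688201904297)
side pin [ 0.62196639 -0.02561195  0.04920972] 74
[ 0.62292707 -0.0244658   0.0564479 ]
```

Run:
```python
import pickle,cv2,numpy as np
from h import *
from scipy.spatial.transform import Rotation as R
d=pickle.load(open("f0.pkl","rb"))
q=[-0.1411,-0.6926,-0.1424,0.6929]
print(np.round(R.from_quat(q,scalar_first=True).as_matrix(),3))
for n in ["scene","side"]:
    f=d[n];W=cloud(f); hsv=cv2.cvtColor(f["color"],cv2.COLOR_RGB2HSV)
    x,y,z=W[...,0],W[...,1],W[...,2]
    # dark plate + tube: box region around axis
    m=(z>0.024)&(z<0.036)&(x>0.5)&(x<0.66)&(y>0.1)&(y<0.36)
    r=cv2.minAreaRect((W[m][:,:2]*1000).astype(np.float32)); print(n,"tube",r,m.sum())
    l=cv2.fitLine((W[m][:,:2]*1000).astype(np.float32),cv2.DIST_HUBER,0,.01,.01).ravel(); print(l,np.degrees(np.arctan2(-l[0],l[1])))
    for nm,(a,b) in {"blue":(100,130),"orange":(5,16)}.items():
        mm=(hsv[...,0]>=a)&(hsv[...,0]<=b)&(hsv[...,1]>150)&(np.abs(z-.04)<.004)&(x<.56)&(y<.12)&(y>-.05)
        if mm.sum(): print(nm,W[mm].mean(0),mm.sum())
```

```text
[[-0.001  0.393 -0.92 ]
 [ 0.002 -0.92  -0.393]
 [-1.    -0.002  0.   ]]
scene tube ((588.1170654296875, 214.90365600585938), (58.13075256347656, 230.99807739257812), 7.868494987487793) 1178
[ 1.4593874e-01 -9.8929363e-01  5.9001178e+02  2.1172090e+02] -171.60835
blue [0.42411028 0.09848949 0.03944458] 101
orange [0.40434757 0.02443636 0.03941699] 110
side tube ((588.729248046875, 216.85232543945312), (56.4702033996582, 220.93528747558594), 8.046406745910645) 921
[ 1.3095349e-01 -9.9138850e-01  5.8796344e+02  2.0856807e+02] -172.4753
blue [0.42404685 0.09786187 0.03904427] 104
orange [0.4050844  0.0230108  0.03880425] 148
```

Emit:
carry_out:
  plan:
    - {"ax": 0.042,"claw": 0}
    - {"ax": 0.042,"claw": 0}
    - {"ty": -0.25,"tz": -0.13,"claw": 0}
    - {"ty": -0.25,"tz": -0.13,"claw": 0}
    - {"ty": -0.25,"tz": -0.13,"claw": 0}
    - {"ty": -0.25,"tz": -0.13,"claw": 0}
    - {"ty": -0.25,"tz": -0.13,"claw": 0}
    - {"ty": -0.25,"tz": -0.13,"claw": 0}
    - {"ty": -0.25,"tz": -0.13,"claw": 0}
    - {"ty": -0.25,"tz": -0.13,"claw": 0}
  grip_force: 30

```text
validation failed for argument at $.pl...
```

Emit:
carry_out:
  plan:
    - {"ty": -0.25,"tz": -0.13,"claw": 0}
    - {"ty": -0.25,"tz": -0.13,"claw": 0}
    - {"ty": -0.25,"tz": -0.13,"claw": 0}
    - {"ty": -0.21,"tz": -0.105,"claw": 0}
    - {"tx": 0.1,"claw": 0}
    - {"tx": 0.1,"claw": 0}
    - {"claw": 0}
    - {"claw": 0}
    - {"claw": 0}
    - {"claw": 0}

```text
validation failed for argument at $.pl...
```

```bash
cat > look.py <<'E'
import sys,pickle,cv2,numpy as np
from plant import robot,optics
from h import *
from scipy.spatial.transform import Rotation as R
def state():
    s=robot.get_state(); M=R.from_quat(s["eef_rot"],scalar_first=True).as_matrix()
    print("t",round(s["time_s"],2),"pos",np.round(s["eef_pos"],4),"yaw",round(float(np.degrees(np.arctan2(M[1,1],M[0,1]))),2),"x",np.round(M[:,0],3),"F",np.round(s["wrist_force"],1),"w",round(float(s["grip_width"]),3),"j",np.round(s["joint_positions"],2)); return s,M
def shot(n,tag):
    f=optics.grab_frame(n); pickle.dump(f,open(f"{tag}.pkl","wb")); cv2.imwrite(f"pics/{tag}.png",f["color"][:,:,::-1]); return f
E
python3 - <<'E'
from look import *
state(); shot("wrist","w1")
E
```

```text
t 0.15 pos [ 0.2552 -0.5972  0.193 ] yaw -66.86 x [-0.001  0.001 -1.   ] F [0.2 0.1 0.5] w 1.002 j [ 1.1   0.63  0.04  1.52 -0.03  1.   -0.02]
```

View pics/w1.png

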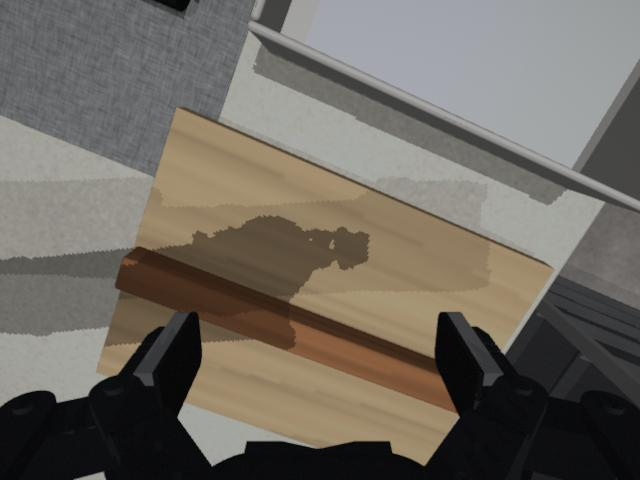

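The plan was refused, so the arm did not move. I'll resend it with every field filled in.

Emit:
carry_out:
  plan:
    - {"tx": 0,"ty": 0,"tz": 0,"ax": 0.042,"ay": 0,"az": 0,"claw": 0}
    - {"tx": 0,"ty": 0,"tz": 0,"ax": 0.042,"ay": 0,"az": 0,"claw": 0}
    - {"tx": 0,"ty": -0.25,"tz": -0.13,"ax": 0,"ay": 0,"az": 0,"claw": 0}
    - {"tx": 0,"ty": -0.25,"tz": -0.13,"ax": 0,"ay": 0,"az": 0,"claw": 0}
    - {"tx": 0,"ty": -0.25,"tz": -0.13,"ax": 0,"ay": 0,"az": 0,"claw": 0}
    - {"tx": 0,"ty": -0.25,"tz": -0.13,"ax": 0,"ay": 0,"az": 0,"claw": 0}
    - {"tx": 0,"ty": -0.25,"tz": -0.13,"ax": 0,"ay": 0,"az": 0,"claw": 0}
    - {"tx": 0,"ty": -0.25,"tz": -0.13,"ax": 0,"ay": 0,"az": 0,"claw": 0}
    - {"tx": 0,"ty": -0.25,"tz": -0.13,"ax": 0,"ay": 0,"az": 0,"claw": 0}
    - {"tx": 0,"ty": -0.25,"tz": -0.13,"ax": 0,"ay": 0,"az": 0,"claw": 0}
  grip_force: 30

```text
time_s: 1.45
eef_pos: [0.4062, -0.1709, 0.1939]
eef_rot: [0.049, 0.706, 0.049, -0.705]
wrist_force: [1.4, 0.2, -0.4]
grip_width: 1.002
```

Emit:
carry_out:
  plan:
    - {"tx": 0,"ty": -0.239,"tz": -0.1225,"ax": 0,"ay": 0,"az": 0,"claw": 0}
    - {"tx": 0,"ty": -0.239,"tz": -0.1225,"ax": 0,"ay": 0,"az": 0,"claw": 0}
    - {"tx": 0,"ty": -0.239,"tz": -0.1225,"ax": 0,"ay": 0,"az": 0,"claw": 0}
    - {"tx": 0,"ty": -0.239,"tz": -0.1225,"ax": 0,"ay": 0,"az": 0,"claw": 0}
    - {"tx": 0.15,"ty": 0,"tz": 0,"ax": 0,"ay": 0,"az": 0,"claw": 0}
    - {"tx": 0.15,"ty": 0,"tz": 0,"ax": 0,"ay": 0,"az": 0,"claw": 0}
    - {"tx": 0,"ty": 0,"tz": 0,"ax": 0,"ay": 0,"az": 0,"claw": 0}
    - {"tx": 0,"ty": 0,"tz": 0,"ax": 0,"ay": 0,"az": 0,"claw": 0}
    - {"tx": 0,"ty": 0,"tz": 0,"ax": 0,"ay": 0,"az": 0,"claw": 0}
    - {"tx": 0,"ty": 0,"tz": 0,"ax": 0,"ay": 0,"az": 0,"claw": 0}

```text
time_s: 2.7
eef_pos: [0.4767, 0.0303, 0.1346]
eef_rot: [0.049, 0.706, 0.049, -0.705]
wrist_force: [0.6, -0.3, 0.4]
grip_width: 1.002
```

Run:
```python
from look import *
s,M=state(); f=shot("wrist","w1")
print(proj(f,[.4765,.032,.04]))
```

```text
t 2.7 pos [0.4767 0.0303 0.1346] yaw -82.0 x [ 0.002  0.    -1.   ] F [ 0.6 -0.3  0.4] w 1.002 j [-0.14  0.47  0.03  2.05 -0.02  0.61 -1.53]
(np.float64(314.46011530592443), np.float64(222.14638161551136))
```

View pics/w1.png

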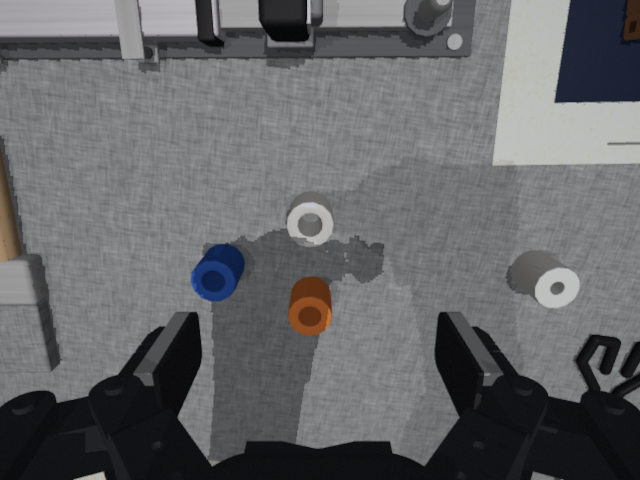

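```bash
cat > sl.py <<'E'
import numpy as np,cv2
from h import *
def sleeve(f,p,h=.04,win=35,th=195):
    u0,v0=map(int,proj(f,[p[0],p[1],h])); c=f["color"]
    m=((c.min(-1)>th)).astype(np.uint8); k=np.zeros_like(m); k[max(0,v0-win):v0+win,max(0,u0-win):u0+win]=1; m*=k
    cs=max(cv2.findContours(m,cv2.RETR_EXTERNAL,cv2.CHAIN_APPROX_NONE)[0],key=cv2.contourArea)[:,0]
    P=np.array([ray(f,a,b,h)[:2] for a,b in cs]).astype(np.float32)
    e=cv2.fitEllipse(cs.astype(np.float32)); E=ray(f,*e[0],h)
    return e,E,cv2.minEnclosingCircle(P)
E
python3 - <<'E'
from look import *; from sl import *
f=pickle.load(open("w1.pkl","rb"))
print(sleeve(f,[.4765,.032]))
g=cv2.cvtColor(f["color"],cv2.COLOR_RGB2GRAY)
# plate front edge: per column first dark->light transition rows 50..66
pts=[]
for u in range(20,460,8):
    if 125<u<160: continue
    col=g[48:72,u-3:u+4].mean(1); k=np.argmax(np.diff(col)); pts.append((u,48.5+k))
pts=np.array(pts,float); W=np.array([ray(f,a,b,.005)[:2] for a,b in pts])
l=cv2.fitLine(W.astype(np.float32),cv2.DIST_HUBER,0,.0005,.001).ravel(); print(l,np.degrees(np.arctan2(l[1],l[0])))
E
```

```text
Traceback (most recent call last):
  File "sl.py", line 6, in sleeve
    cs=max(cv2.findContours(m,cv2.RETR_EXTERNAL,cv2.CHAIN_APPROX_NONE)[0],key=cv2.contourArea)[:,0]
       ~~~^^^^^^^^^^^^^^^^^^^^^^^^^^^^^^^^^^^^^^^^^^^^^^^^^^^^^^^^^^^^^^^^^^^^^^^^^^^^^^^^^^^^
ValueError: max() iterable argument is empty
```

Run:
```python
from look import *; from sl import *
f=pickle.load(open("w1.pkl","rb"))
print(f["color"][205:245:4,310],f["color"].dtype)
```

```text
[[191 194 201]
 [183 182 179]
 [135 136 135]
 [118 120 120]
 [114 115 115]
 [105 104 103]
 [105 105 103]
 [106 105 103]
 [177 176 174]
 [171 173 173]] uint8
```

```bash
sed -i 's/th=195/th=160/; s/\[:,0\]$/[:,0]/' sl.py
python3 - <<'E'
from look import *; from sl import *
f=pickle.load(open("w1.pkl","rb"))
print(sleeve(f,[.4765,.032]))
print(sleeve(f,[.4537,-.1551]))
g=cv2.cvtColor(f["color"],cv2.COLOR_RGB2GRAY)
pts=[]
for u in range(20,460,8):
    if 125<u<160: continue
    col=g[48:72,u-3:u+4].mean(1); k=np.argmax(np.diff(col)); pts.append((u,48.5+k))
pts=np.array(pts,float); W=np.array([ray(f,a,b,.005)[:2] for a,b in pts])
l=cv2.fitLine(W.astype(np.float32),cv2.DIST_HUBER,0,.0005,.001).ravel(); print(l,np.degrees(np.arctan2(l[1],l[0])))
E
```

```text
(((310.2420959472656, 222.521484375), (38.58489227294922, 45.81867218017578), 107.79129791259766), array([0.47581989, 0.03488771, 0.04      ]), ((0.47449764609336853, 0.03497549891471863), 0.016299663111567497))
(((556.8978271484375, 287.5988464355469), (36.890777587890625, 45.66299819946289), 60.967716217041016), array([ 0.45156079, -0.15211086,  0.04      ]), ((0.45125287771224976, -0.15214212238788605), 0.016386717557907104))
[ 0.14396225 -0.9895832   0.5805544   0.07599831] -81.72281
```

Emit:
carry_out:
  plan:
    - {"tx": 0,"ty": -0.02,"tz": 0,"ax": 0,"ay": 0,"az": 0,"claw": 0}
    - {"tx": 0.2,"ty": 0,"tz": 0,"ax": 0,"ay": 0,"az": 0,"claw": 0}
    - {"tx": 0.2,"ty": 0,"tz": 0,"ax": 0,"ay": 0,"az": 0,"claw": 0}
    - {"tx": 0.12,"ty": 0,"tz": 0,"ax": 0,"ay": 0,"az": 0,"claw": 0}
    - {"tx": 0.1,"ty": 0,"tz": 0,"ax": 0,"ay": 0,"az": 0,"claw": 0}
    - {"tx": 0,"ty": 0,"tz": 0,"ax": 0,"ay": 0,"az": 0,"claw": 0}
    - {"tx": 0,"ty": 0,"tz": 0,"ax": 0,"ay": 0,"az": 0,"claw": 0}
    - {"tx": 0,"ty": 0,"tz": 0,"ax": 0,"ay": 0,"az": 0,"claw": 0.3}
    - {"tx": 0,"ty": 0,"tz": 0,"ax": 0,"ay": 0,"az": 0,"claw": 0.4}
    - {"tx": 0,"ty": 0,"tz": 0,"ax": 0,"ay": 0,"az": 0,"claw": 0.5}
  grip_force: 30

```text
time_s: 4.0
eef_pos: [0.4758, 0.0343, 0.0101]
eef_rot: [0.049, 0.706, 0.049, -0.705]
wrist_force: [-0.2, 0.4, 0.2]
grip_width: 0.507
```

Run:
```python
from look import *
s,M=state(); f=shot("wrist","w2")
```

```text
t 4.0 pos [0.4758 0.0343 0.0101] yaw -81.99 x [ 0.001  0.    -1.   ] F [-0.2  0.4  0.2] w 0.507 j [-0.14  0.7   0.01  2.14 -0.03  0.3  -1.53]
```

View pics/w2.png

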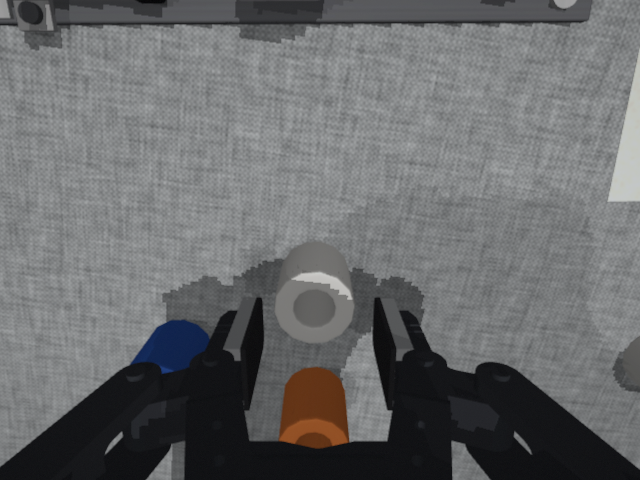

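Emit:
carry_out:
  plan:
    - {"tx": 0,"ty": 0,"tz": 0,"ax": 0,"ay": 0,"az": 0,"claw": 0.6}
    - {"tx": 0,"ty": 0,"tz": 0,"ax": 0,"ay": 0,"az": 0,"claw": 0.7}
    - {"tx": 0,"ty": 0,"tz": 0,"ax": 0,"ay": 0,"az": 0,"claw": 1}
    - {"tx": 0,"ty": 0,"tz": 0,"ax": 0,"ay": 0,"az": 0,"claw": 1}
    - {"tx": 0,"ty": 0,"tz": 0,"ax": 0,"ay": 0,"az": 0,"claw": 1}
    - {"tx": -0.15,"ty": 0,"tz": 0,"ax": 0,"ay": 0,"az": 0,"claw": 1}
    - {"tx": -0.25,"ty": 0,"tz": 0,"ax": 0,"ay": 0,"az": 0,"claw": 1}
    - {"tx": -0.2,"ty": 0,"tz": 0,"ax": 0,"ay": 0,"az": 0,"claw": 1}
    - {"tx": 0,"ty": 0,"tz": 0,"ax": 0,"ay": 0,"az": 0,"claw": 1}
    - {"tx": 0,"ty": 0,"tz": 0,"ax": 0,"ay": 0,"az": 0,"claw": 1}
  grip_force: 30

```text
time_s: 5.3
eef_pos: [0.4749, 0.0343, 0.1293]
eef_rot: [-0.049, -0.705, -0.049, 0.706]
wrist_force: [-1.0, -0.3, -0.4]
grip_width: 0.002
```

Run:
```python
from look import *
f2=pickle.load(open("w2.pkl","rb")); print(proj(f2,[.4758,.0343,.04]))
s,M=state(); f=shot("wrist","w3"); p=s["eef_pos"]
print(proj(f,[p[0],p[1],p[2]+.03]))
```

```text
(np.float64(316.60767923928154), np.float64(306.01804397403754))
t 5.3 pos [0.4749 0.0343 0.1293] yaw -81.98 x [-0.001 -0.    -1.   ] F [-1.  -0.3 -0.4] w 0.002 j [-0.15  0.48  0.03  2.06 -0.02  0.6  -1.54]
(np.float64(316.38257155116526), np.float64(306.38089717773113))
```

View pics/w3.png

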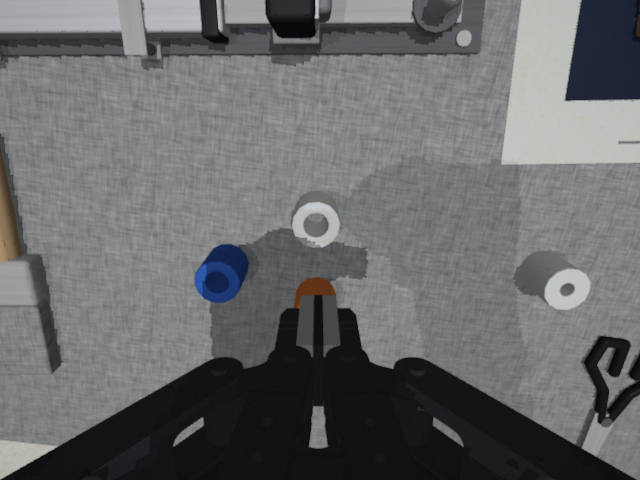

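Run:
```python
from look import *; from sl import *
f=pickle.load(open("w3.pkl","rb")); p=np.array([.4749,.0343,.1293])
print(proj(f,p)); W=cloud(f)
M=np.array([[0,.139,-.99],[0,-.99,-.139],[-1,0,0]])
for v in range(285,420,8): print(v,[np.round((M.T@(W[v,u]-p))*1000,0).tolist() for u in (305,311,318,328,332)])
print(sleeve(f,[.4757,.034]))
f2=pickle.load(open("w2.pkl","rb")); W=cloud(f2); p=np.array([.4758,.0343,.0101])
print("w2")
for v in range(290,410,10): print(v,[np.round((M.T@(W[v,u]-p))*1000,0).tolist() for u in (245,255,314,385)])
```

```text
(np.float64(316.6010550261732), np.float64(276.68651587517166))
285 [[118.0, -10.0, 59.0], [114.0, -5.0, 57.0], [113.0, 1.0, 57.0], [122.0, 9.0, 61.0], [130.0, 12.0, 65.0]]
293 [[103.0, -9.0, 59.0], [100.0, -4.0, 57.0], [99.0, 1.0, 57.0], [107.0, 9.0, 61.0], [113.0, 12.0, 64.0]]
301 [[-46.0, -4.0, -10.0], [-45.0, -2.0, -10.0], [-46.0, 1.0, -11.0], [-46.0, 4.0, -11.0], [-46.0, 6.0, -11.0]]
309 [[-52.0, -4.0, -11.0], [-51.0, -2.0, -10.0], [-52.0, 1.0, -11.0], [-52.0, 4.0, -11.0], [-52.0, 6.0, -10.0]]
317 [[-57.0, -4.0, -10.0], [-58.0, -2.0, -11.0], [-57.0, 1.0, -10.0], [-58.0, 4.0, -11.0], [-58.0, 5.0, -11.0]]
325 [[-63.0, -4.0, -11.0], [-63.0, -2.0, -11.0], [-62.0, 1.0, -10.0], [-63.0, 4.0, -10.0], [-64.0, 5.0, -11.0]]
333 [[-68.0, -3.0, -11.0], [-68.0, -2.0, -11.0], [-67.0, 1.0, -10.0], [-69.0, 4.0, -11.0], [-67.0, 5.0, -10.0]]
341 [[-72.0, -3.0, -11.0], [-72.0, -2.0, -11.0], [-73.0, 1.0, -11.0], [-72.0, 4.0, -10.0], [-71.0, 5.0, -10.0]]
349 [[-78.0, -3.0, -12.0], [-74.0, -1.0, -9.0], [-74.0, 1.0, -9.0], [-74.0, 4.0, -9.0], [-78.0, 5.0, -12.0]]
357 [[-82.0, -3.0, -11.0], [-74.0, -2.0
[... 1424 characters left out ...]
23.0, -10.0], [-57.0, -21.0, -5.0], [-29.0, -1.0, 12.0], [-67.0, 22.0, -11.0]]
340 [[-71.0, -22.0, -10.0], [-57.0, -21.0, -1.0], [-30.0, -1.0, 16.0], [-67.0, 22.0, -8.0]]
350 [[-76.0, -21.0, -10.0], [-60.0, -21.0, 1.0], [10.0, -2.0, 48.0], [-69.0, 22.0, -5.0]]
360 [[-76.0, -21.0, -6.0], [-61.0, -21.0, 4.0], [10.0, -2.0, 54.0], [-70.0, 22.0, -2.0]]
370 [[-77.0, -21.0, -4.0], [-61.0, -21.0, 8.0], [7.0, -2.0, 58.0], [-70.0, 22.0, 1.0]]
380 [[-77.0, -21.0, 0.0], [-62.0, -21.0, 11.0], [-2.0, -1.0, 57.0], [-70.0, 22.0, 5.0]]
390 [[-77.0, -21.0, 3.0], [10.0, -34.0, 73.0], [-9.0, -1.0, 58.0], [-72.0, 22.0, 8.0]]
400 [[-77.0, -22.0, 7.0], [11.0, -35.0, 80.0], [-16.0, -1.0, 58.0], [-73.0, 22.0, 10.0]]
```

Run:
```python
from look import *
s,M=state(); p=s["eef_pos"]
for n in ("side","scene"):
    f=shot(n,n+"1"); W=cloud(f); print(n,proj(f,p))
    m=(np.hypot(W[...,0]-p[0],W[...,1]-p[1])<.06)&(W[...,2]>.07)&(W[...,2]<.3)
    Z=W[m]; print(np.percentile(Z[:,2],[0,1,5,50]), [ (round(a,3),np.round(Z[(Z[:,2]>a)&(Z[:,2]<a+.01)].mean(0),3),((Z[:,2]>a)&(Z[:,2]<a+.01)).sum()) for a in np.arange(.08,.22,.01)])
    u,v=map(int,proj(f,p)); cv2.imwrite(f"pics/{n}1c.png",cv2.resize(f["color"][max(0,v-120):v+80,max(0,u-120):u+120,::-1],None,fx=3,fy=3))
```

```text
t 5.35 pos [0.4745 0.0343 0.1288] yaw -81.98 x [-0.002 -0.    -1.   ] F [ 0.2 -0.1 -0.2] w -0.001 j [-0.15  0.48  0.03  2.06 -0.02  0.6  -1.54]
side (np.float64(258.3318545947858), np.float64(205.60087751924812))
[0.16518169 0.17161037 0.18108268 0.25451311] [(np.float64(0.08), array([nan, nan, nan]), np.int64(0)), (np.float64(0.09), array([nan, nan, nan]), np.int64(0)), (np.float64(0.1), array([nan, nan, nan]), np.int64(0)), (np.float64(0.11), array([nan, nan, nan]), np.int64(0)), (np.float64(0.12), array([nan, nan, nan]), np.int64(0)), (np.float64(0.13), array([nan, nan, nan]), np.int64(0)), (np.float64(0.14), array([nan, nan, nan]), np.int64(0)), (np.float64(0.15), array([nan, nan, nan]), np.int64(0)), (np.float64(0.16), array([0.476, 0.027, 0.168]), np.int64(13)), (np.float64(0.17), array([0.475, 0.024, 0.176]), np.int64(52)), (np.float64(0.18), array([0.475, 0.023, 0.185]), np.int64(66)), (np.float64(0.19), array([0.474, 0.023, 0.195]), np.int64(67)), (np.float64(0.2), array([0.468, 0.028, 0.205]), np.int64(18)), (np.float64(0.21), array([0.471, 0.021, 0.216]), np.int64(102)), (
[... 453 characters left out ...]
int64(0)), (np.float64(0.13), array([nan, nan, nan]), np.int64(0)), (np.float64(0.14), array([nan, nan, nan]), np.int64(0)), (np.float64(0.15), array([nan, nan, nan]), np.int64(0)), (np.float64(0.16), array([0.479, 0.03 , 0.167]), np.int64(8)), (np.float64(0.17), array([0.481, 0.03 , 0.176]), np.int64(53)), (np.float64(0.18), array([0.482, 0.029, 0.186]), np.int64(52)), (np.float64(0.19), array([0.482, 0.03 , 0.195]), np.int64(63)), (np.float64(0.2), array([0.484, 0.032, 0.204]), np.int64(38)), (np.float64(0.21), array([0.483, 0.032, 0.216]), np.int64(127)), (np.float64(0.22), array([0.483, 0.032, 0.225]), np.int64(128))]<stdin>:6: RuntimeWarning: Mean of empty slice.
  ret = um.true_divide(
```

View pics/side1c.png

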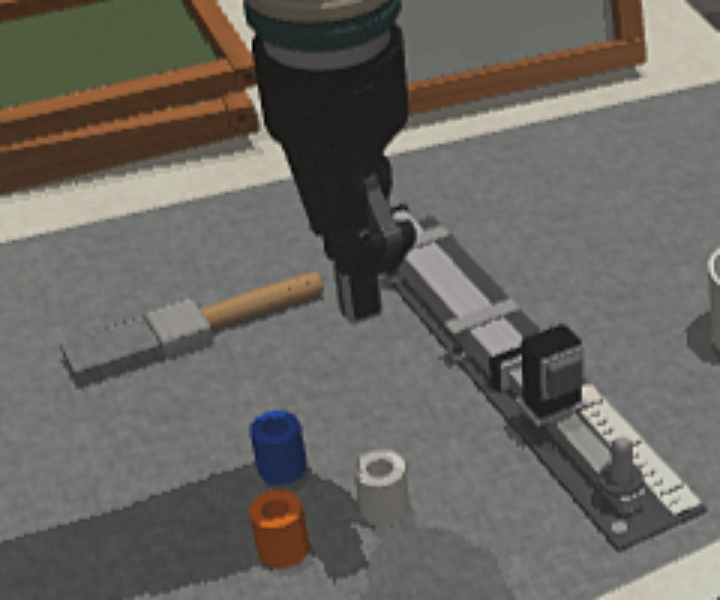

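Emit:
carry_out:
  plan:
    - {"tx": 0,"ty": 0,"tz": -0.005,"ax": 0,"ay": 0,"az": 0,"claw": 0.2}
    - {"tx": 0,"ty": 0,"tz": 0,"ax": 0,"ay": 0,"az": 0,"claw": 0.2}
    - {"tx": 0.1,"ty": 0,"tz": 0,"ax": 0,"ay": 0,"az": 0,"claw": 0.2}
    - {"tx": 0.2,"ty": 0,"tz": 0,"ax": 0,"ay": 0,"az": 0,"claw": 0.2}
    - {"tx": 0.2,"ty": 0,"tz": 0,"ax": 0,"ay": 0,"az": 0,"claw": 0.2}
    - {"tx": 0.15,"ty": 0,"tz": 0,"ax": 0,"ay": 0,"az": 0,"claw": 0.2}
    - {"tx": 0.1,"ty": 0,"tz": 0,"ax": 0,"ay": 0,"az": 0,"claw": 0.2}
    - {"tx": 0,"ty": 0,"tz": 0,"ax": 0,"ay": 0,"az": 0,"claw": 0.2}
    - {"tx": 0,"ty": 0,"tz": 0,"ax": 0,"ay": 0,"az": 0,"claw": 0.4}
    - {"tx": 0,"ty": 0,"tz": 0,"ax": 0,"ay": 0,"az": 0,"claw": 0.45}

```text
time_s: 6.7
eef_pos: [0.4774, 0.0346, -0.0194]
eef_rot: [0.049, 0.706, 0.049, -0.705]
wrist_force: [-0.0, -0.4, 0.7]
grip_width: 0.551
```

Run:
```python
from look import *
s,M=state(); f=shot("wrist","w4"); W=cloud(f)
f=shot("scene","s4"); cv2.imwrite("pics/s4c.png",cv2.resize(f["color"][100:280,240:440,::-1],None,fx=3,fy=3))
```

```text
t 6.7 pos [ 0.4774  0.0346 -0.0194] yaw -81.99 x [ 0.002  0.    -1.   ] F [-0.  -0.4  0.7] w 0.551 j [-0.14  0.77  0.01  2.14 -0.03  0.23 -1.53]
```

View pics/w4.png

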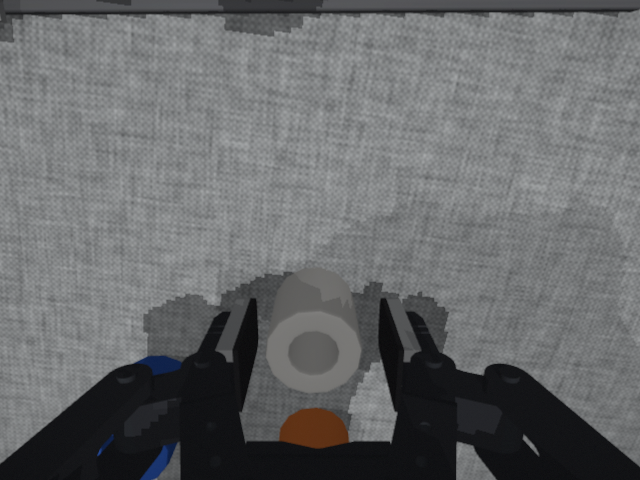

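View pics/s4c.png

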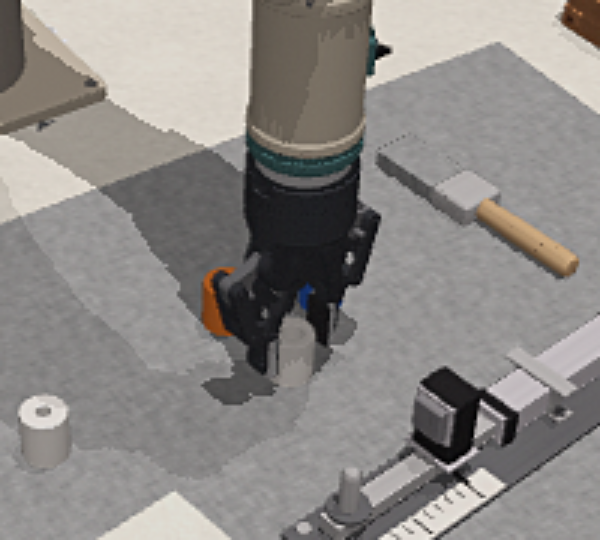

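Emit:
carry_out:
  plan:
    - {"tx": 0.04,"ty": 0,"tz": 0.005,"ax": 0,"ay": 0,"az": 0,"claw": 0.45}
    - {"tx": 0,"ty": 0,"tz": 0,"ax": 0,"ay": 0,"az": 0,"claw": 0.45}
    - {"tx": 0,"ty": 0,"tz": 0,"ax": 0,"ay": 0,"az": 0,"claw": 0.55}
    - {"tx": 0,"ty": 0,"tz": 0,"ax": 0,"ay": 0,"az": 0,"claw": 0.65}
    - {"tx": 0,"ty": 0,"tz": 0,"ax": 0,"ay": 0,"az": 0,"claw": 1}
    - {"tx": 0,"ty": 0,"tz": 0,"ax": 0,"ay": 0,"az": 0,"claw": 1}
    - {"tx": 0,"ty": 0,"tz": 0,"ax": 0,"ay": 0,"az": 0,"claw": 1}
    - {"tx": -0.15,"ty": 0,"tz": 0,"ax": 0,"ay": 0,"az": 0,"claw": 1}
    - {"tx": -0.2,"ty": 0,"tz": 0,"ax": 0,"ay": 0,"az": 0,"claw": 1}
    - {"tx": -0.2,"ty": 0,"tz": 0,"ax": 0,"ay": 0,"az": 0,"claw": 1}
  grip_force: 30

```text
time_s: 8.05
eef_pos: [0.4769, 0.0346, 0.0843]
eef_rot: [-0.049, -0.704, -0.05, 0.707]
wrist_force: [0.7, -0.4, -0.9]
grip_width: 0.376
```

Run:
```python
from look import *
s,M=state(); f=shot("wrist","w5"); p=np.array(s["eef_pos"])
print(proj(f,p+[0,0,.07]), proj(f,p+[0,0,.068]))
```

```text
t 8.05 pos [0.4769 0.0346 0.0843] yaw -81.97 x [-0.004 -0.    -1.   ] F [ 0.7 -0.4 -0.9] w 0.376 j [-0.05  0.57 -0.11  2.08  0.13  0.5  -1.69]
(np.float64(316.0045120175337), np.float64(367.208926700094)) (np.float64(316.02996737911474), np.float64(363.34195560616524))
```

View pics/w5.png

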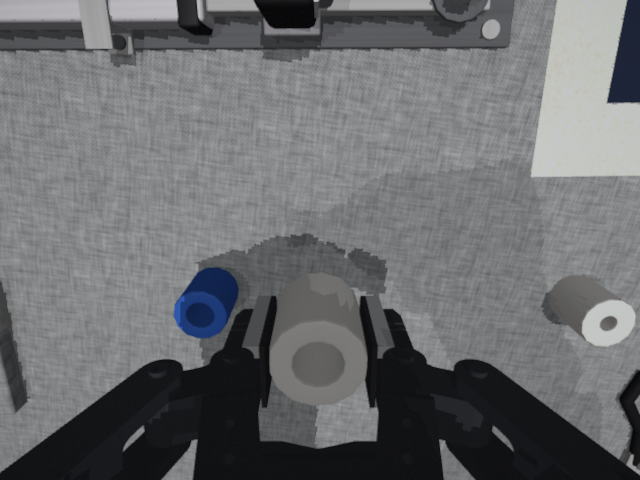

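Emit:
carry_out:
  plan:
    - {"tx": -0.075,"ty": 0,"tz": 0,"ax": 0,"ay": 0,"az": 0,"claw": 1}
    - {"tx": 0,"ty": 0.097,"tz": -0.17,"ax": 0,"ay": 0,"az": 0,"claw": 1}
    - {"tx": 0,"ty": 0.097,"tz": -0.17,"ax": 0,"ay": 0,"az": 0,"claw": 1}
    - {"tx": 0,"ty": 0.097,"tz": -0.17,"ax": 0,"ay": 0,"az": 0,"claw": 1}
    - {"tx": 0,"ty": 0.097,"tz": -0.17,"ax": 0,"ay": 0,"az": 0,"claw": 1}
    - {"tx": 0,"ty": 0,"tz": 0,"ax": 0,"ay": 0,"az": 0,"claw": 1}
    - {"tx": 0,"ty": 0,"tz": 0,"ax": 0,"ay": 0,"az": 0,"claw": 1}
    - {"tx": 0,"ty": 0,"tz": 0,"ax": 0,"ay": 0,"az": 0,"claw": 1}
    - {"tx": 0,"ty": 0,"tz": 0,"ax": 0,"ay": 0,"az": 0,"claw": 1}
    - {"tx": 0,"ty": 0,"tz": 0,"ax": 0,"ay": 0,"az": 0,"claw": 1}

```text
time_s: 9.35
eef_pos: [0.6226, -0.0231, 0.0981]
eef_rot: [-0.05, -0.704, -0.05, 0.707]
wrist_force: [-1.1, -0.4, -0.8]
grip_width: 0.375
```

Run:
```python
from look import *
s,M=state(); f=shot("wrist","w6"); p=np.array(s["eef_pos"])
print("axis at pin top",proj(f,[p[0],p[1],.058]),"sleeve bottom/top",proj(f,p+[0,0,.027]),proj(f,p+[0,0,.067]))
```

```text
t 9.35 pos [ 0.6226 -0.0231  0.0981] yaw -81.96 x [-0.003 -0.    -1.   ] F [-1.1 -0.4 -0.8] w 0.375 j [ 0.07  0.7  -0.13  1.68  0.12  0.77 -1.55]
axis at pin top (np.float64(316.78686098490516), np.float64(248.13231818714516)) sleeve bottom/top (np.float64(316.45445519750507), np.float64(303.1367705801329)) (np.float64(316.1029189647844), np.float64(361.30681066375223))
```

View pics/w6.png

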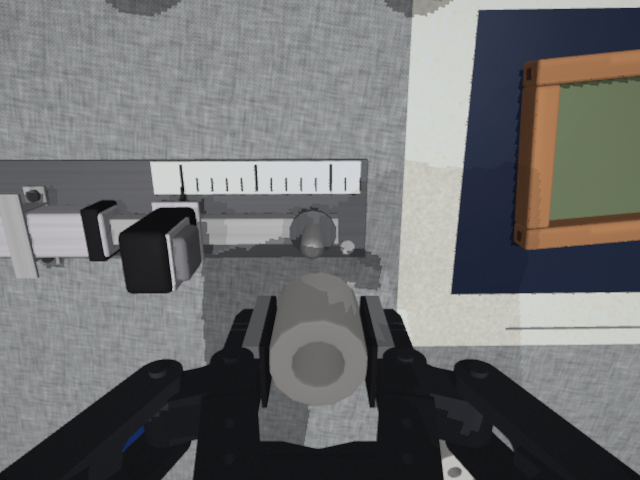

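Run:
```python
from look import *
f=pickle.load(open("w6.pkl","rb")); c=f["color"][:,:,::-1]
a=cv2.resize(c[200:270,270:360],None,fx=8,fy=8,interpolation=cv2.INTER_NEAREST)
cv2.imwrite("pics/w6c.png",a)
b=cv2.resize(c[265:415,225:410],None,fx=4,fy=4,interpolation=cv2.INTER_CUBIC); b=cv2.convertScaleAbs(b,alpha=1.7)
cv2.imwrite("pics/w6d.png",b)
W=cloud(f)
for v in range(226,262,2): print(v,[int(round(1000*W[v,u,2])) for u in range(296,332,2)])
```

```text
226 [25, 26, 26, 26, 25, 28, 29, 31, 31, 30, 30, 26, 26, 25, 25, 25, 25, 25]
228 [26, 25, 25, 26, 28, 32, 34, 36, 36, 35, 34, 32, 27, 24, 25, 25, 25, 26]
230 [25, 25, 25, 26, 33, 38, 38, 39, 40, 38, 38, 36, 32, 26, 25, 25, 25, 26]Traceback (most recent call last):
  File "<stdin>", line 8, in <module>
ValueError: cannot convert float NaN to integer
```

View pics/w6c.png

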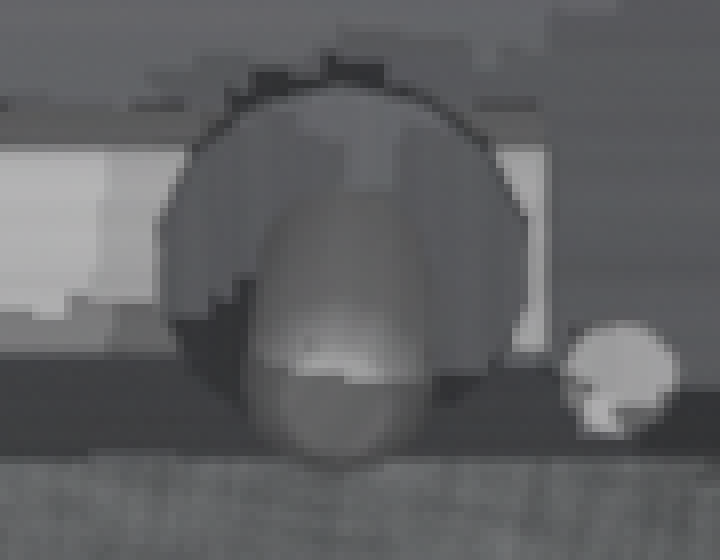

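View pics/w6d.png

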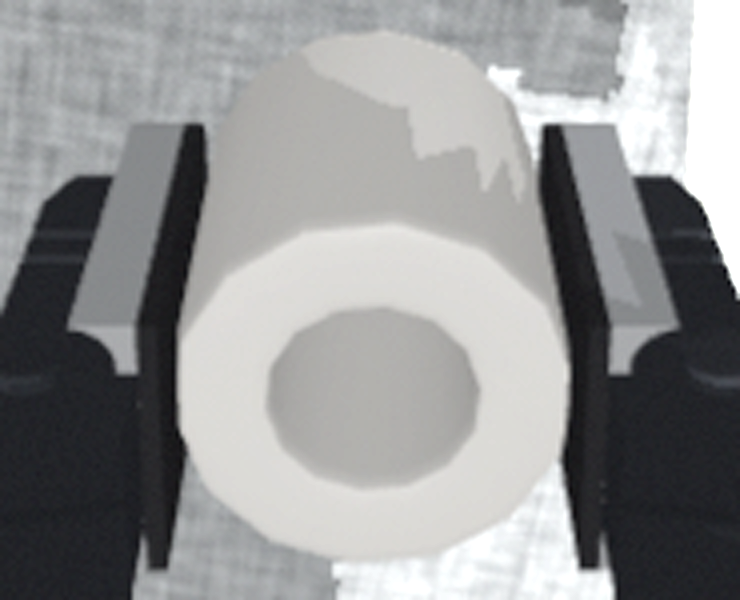

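Run:
```python
from look import *
f=pickle.load(open("w6.pkl","rb")); W=cloud(f)
print("pin54",ray(f,312.3,248.3,.054),"disc",ray(f,312.9,232.2,.026))
ring=[W[v,u] for v,u in [(330,318),(395,318),(362,282),(362,354),(340,300),(340,336)]]; print(np.round(ring,4))
zt=np.mean([r[2] for r in ring]); print("sleeve top",zt,ray(f,318.4,363.5,zt),"tcp .6226 -.0231")
# robust: plane pts of top ring
m=np.zeros(W.shape[:2],bool); m[315:408,265:372]=1; m&=np.abs(W[...,2]-zt)<.003
c=max(cv2.findContours(m.astype(np.uint8),cv2.RETR_EXTERNAL,cv2.CHAIN_APPROX_NONE)[0],key=cv2.contourArea)[:,0]
P=np.array([ray(f,a,b,zt)[:2] for a,b in c]).astype(np.float32); print(cv2.minEnclosingCircle(P))
print("bottom pts", np.nanmin(W[270:300,290:345,2][W[270:300,290:345,2]>.1]))
mm=(np.abs(W[...,2]-.057)<.0025); mm[:225]=0; mm[265:]=0; mm[:,:295]=0; mm[:,335:]=0
print("pin top pts",W[mm].mean(0),mm.sum())
# rule tick lines: base plate edge orientation v in image
g=cv2.cvtColor(f["color"],cv2.COLOR_RGB2GRAY)
pts=[(u,155.5+np.argmax(np.diff(g[150:172,u].astype(float)))-5+.0) for u in range(160,355,5)]
Q=np.array([ray(f,a,b,.005)[:2] for a,b in pts],np.float32); l=cv2.fitLine(Q,cv2.DIST_HUBER,0,.001,.001).ravel(); print(np.degrees(np.arctan2(l[1],l[0])))
```

```text
pin54 [ 0.62073577 -0.02075864  0.054     ] disc [ 0.62166112 -0.02067028  0.026     ]
[[ 0.6332 -0.0223  0.1637]
 [ 0.6084 -0.0258  0.1635]
 [ 0.6196 -0.0123  0.1634]
 [ 0.6226 -0.0357  0.1629]
 [ 0.6287 -0.0171  0.1635]
 [ 0.6305 -0.0285  0.1638]]
sleeve top 0.16345966774622822 [ 0.62074159 -0.02416195  0.16345967] tcp .6226 -.0231
((0.6228320002555847, -0.02376306802034378), 0.02084285393357277)
bottom pts 0.12363059493767206
pin top pts [ 0.62124433 -0.02016904  0.05654437] 318
-81.97273
```

Emit:
carry_out:
  plan:
    - {"tx": 0,"ty": -0.0175,"tz": -0.0035,"ax": 0,"ay": 0,"az": 0,"claw": 1}
    - {"tx": 0.1,"ty": 0,"tz": 0,"ax": 0,"ay": 0,"az": 0,"claw": 1}
    - {"tx": 0.1,"ty": 0,"tz": 0,"ax": 0,"ay": 0,"az": 0,"claw": 1}
    - {"tx": 0.07,"ty": 0,"tz": 0,"ax": 0,"ay": 0,"az": 0,"claw": 1}
    - {"tx": 0,"ty": 0,"tz": 0,"ax": 0,"ay": 0,"az": 0,"claw": 1}
    - {"tx": 0,"ty": 0,"tz": 0,"ax": 0,"ay": 0,"az": 0,"claw": 1}
    - {"tx": 0,"ty": 0,"tz": 0,"ax": 0,"ay": 0,"az": 0,"claw": 1}
    - {"tx": 0,"ty": 0,"tz": 0,"ax": 0,"ay": 0,"az": 0,"claw": 1}
    - {"tx": 0,"ty": 0,"tz": 0,"ax": 0,"ay": 0,"az": 0,"claw": 1}
    - {"tx": 0,"ty": 0,"tz": 0,"ax": 0,"ay": 0,"az": 0,"claw": 1}

```text
time_s: 10.65
eef_pos: [0.623, -0.0199, 0.0441]
eef_rot: [-0.049, -0.704, -0.049, 0.707]
wrist_force: [-0.2, -0.4, -0.7]
grip_width: 0.373
```

Run:
```python
from look import *
s,M=state(); p=np.array(s["eef_pos"])
ims=[]
for n in ("scene","side","wrist"):
    f=shot(n,n[0:2]+"7"); u,v=map(int,proj(f,p+[0,0,.04])); print(n,u,v)
    c=f["color"][v-40:v+40,u-35:u+35,::-1] if n!="wrist" else f["color"][max(0,v-110):v+50,u-70:u+70,::-1]
    ims.append(cv2.convertScaleAbs(cv2.resize(c,(260*2//2,300),interpolation=cv2.INTER_CUBIC),alpha=1.3))
cv2.imwrite("pics/m7.png",np.hstack(ims))
```

```text
t 10.65 pos [ 0.623  -0.0199  0.0441] yaw -81.98 x [-0.003 -0.    -1.   ] F [-0.2 -0.4 -0.7] w 0.373 j [ 0.06  0.78 -0.12  1.71  0.14  0.66 -1.57]
scene 358 247
side 344 220
wrist 316 318
```

View pics/m7.png

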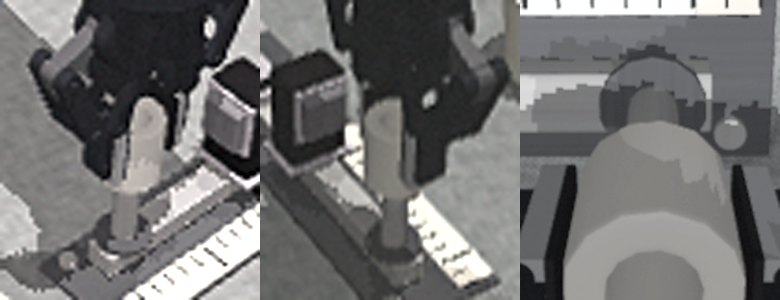

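Run:
```python
from look import *
ims=[]
for t,(u,v) in {"sc7":(358,252),"si7":(344,228)}.items():
    f=pickle.load(open(t+".pkl","rb")); c=f["color"][v-28:v+28,u-19:u+20,::-1]
    a=cv2.convertScaleAbs(cv2.resize(c,None,fx=10,fy=10,interpolation=cv2.INTER_NEAREST),alpha=1.3); ims.append(a)
cv2.imwrite("pics/m7b.png",np.hstack(ims))
```

```text
(no output)
```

View pics/m7b.png

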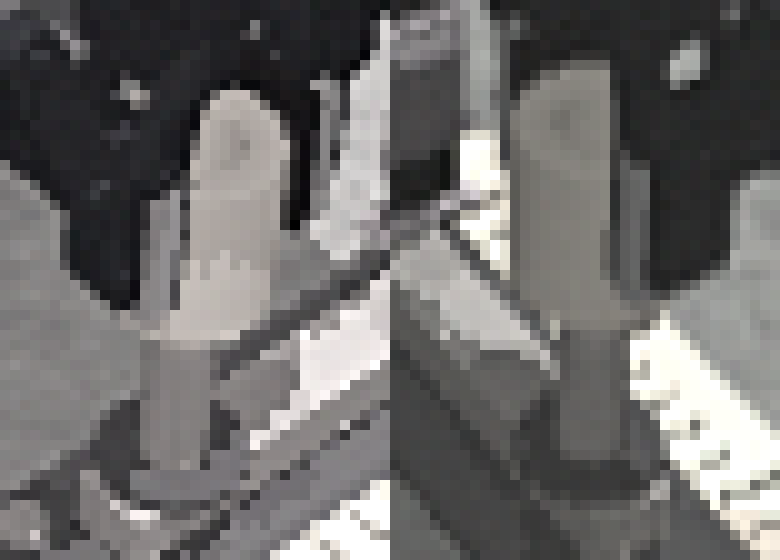

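Run:
```python
from look import *
p=np.array([.623,-.0199,.0441]); zt=.0441+.0654
for t,top,pin in (("sc7",(362.8,238.3),(356.6,267)),("si7",(342.2,211.6),(345.5,242))):
    f=pickle.load(open(t+".pkl","rb")); 
    c=ray(f,*top,zt); print(t,"sleeve centre",np.round(c,4))
    # vertical line through c: image at several z; interpolate u at row pin v
    q=np.array([proj(f,[c[0],c[1],z]) for z in np.linspace(.0,.1,21)]); u=np.interp(pin[1],q[::-1,1],q[::-1,0]); 
    z=np.interp(pin[1],q[::-1,1],np.linspace(.1,0,21)); print("axis u at pin row",u,"z",z,"pin u",pin[0],"off mm",(pin[0]-u)*1000*np.linalg.norm(c-f["T"][:3,3])/f["fx"],"cam right",f["T"][:3,0].round(2))
f=pickle.load(open("wr7.pkl","rb")); W=cloud(f)
c=f["color"][:,:,::-1]; cv2.imwrite("pics/w7c.png",cv2.convertScaleAbs(cv2.resize(c[225:415,240:400],None,fx=4,fy=4,interpolation=cv2.INTER_CUBIC)[:600],alpha=1.5))
```

```text
sc7 sleeve centre [ 0.6266 -0.0152  0.1095]
axis u at pin row 359.73844439111235 z 0.030917005695994645 pin u 356.6 off mm -5.833482175875393 cam right [0.55 0.84 0.02]
si7 sleeve centre [ 0.617  -0.0199  0.1095]
axis u at pin row 341.13934999948384 z 0.030722403688393643 pin u 345.5 off mm 8.060447352914947 cam right [ 0.93 -0.38 -0.01]
```

View pics/w7c.png

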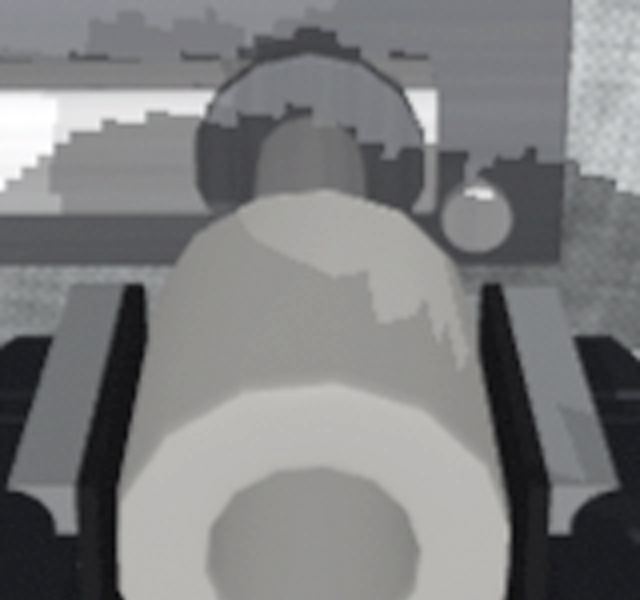

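```bash
cat > cyl.py <<'E'
from look import *
from scipy.optimize import least_squares
def fit(W,mask,r,c0):
    P=W[mask]; g=least_squares(lambda c:np.hypot(P[:,0]-c[0],P[:,1]-c[1])-r,c0,loss="soft_l1",f_scale=.0005)
    return g.x,len(P),np.sqrt(np.mean(g.fun**2))
def both(f,zs,c0=(.621,-.021)):
    W=cloud(f); x,y,z=W[...,0],W[...,1],W[...,2]; d=np.hypot(x-c0[0],y-c0[1]); front=((x-c0[0])*.99+(y-c0[1])*.139)>0
    for a,b in ((.031,.052),(.031,.041),(.041,.052)): 
        m=(z>a)&(z<b)&(d<.012)&front
        if m.sum()>20: print("pin",a,b,fit(W,m,.007,c0))
    for a,b in ((.004,.034),(.004,.02),(.02,.034)):
        m=(z>zs+a)&(z<zs+b)&(d<.022)&front&(d>.01)
        if m.sum()>20: print("sleeve",a,b,fit(W,m,.017,c0))
E
python3 - <<'E'
from cyl import *
both(pickle.load(open("w6.pkl","rb")),.1235,(.6215,-.022))
both(pickle.load(open("wr7.pkl","rb")),.0695)
E
```

```text
pin 0.031 0.052 (array([ 0.62032449, -0.0202757 ]), 222, np.float64(0.00019125645403552576))
pin 0.031 0.041 (array([ 0.62031902, -0.02026911]), 97, np.float64(0.00019869168354457522))
pin 0.041 0.052 (array([ 0.6203289 , -0.02028108]), 125, np.float64(0.00018526884833608106))
sleeve 0.004 0.034 (array([ 0.61958955, -0.02388226]), 3595, np.float64(0.0019214126175136597))
sleeve 0.004 0.02 (array([ 0.61952942, -0.02398092]), 1505, np.float64(0.0014041164440166344))
sleeve 0.02 0.034 (array([ 0.61964305, -0.02379472]), 2090, np.float64(0.0021994545672544097))
pin 0.031 0.052 (array([ 0.6204417 , -0.02028602]), 341, np.float64(0.0002330188868807648))
pin 0.031 0.041 (array([ 0.62039291, -0.02029326]), 197, np.float64(0.0002205170000071116))
pin 0.041 0.052 (array([ 0.6204989 , -0.02027454]), 144, np.float64(0.00023823306256118995))
sleeve 0.004 0.034 (array([ 0.61984596, -0.02080841]), 3519, np.float64(0.00154903529008726))
sleeve 0.004 0.02 (array([ 0.61978954, -0.02080984]), 1497, np.float64(0.001133707454678154))
sleeve 0.02 0.034 (array([ 0.61989525, -0.02080788]), 2022, np.float64(0.0017880006149050235))
```

Run:
```python
from cyl import *
for t,zs,c0 in (("w6",.1235,(.6196,-.0239)),("wr7",.0695,(.6198,-.0208))):
    f=pickle.load(open(t+".pkl","rb")); W=cloud(f); x,y,z=W[...,0],W[...,1],W[...,2]
    gx=(x-c0[0])*.99+(y-c0[1])*.139; gy=-(x-c0[0])*.139+(y-c0[1])*.99
    for a,b in ((.003,.018),(.018,.035)):
        m=(z>zs+a)&(z<zs+b)&(gx>.008)&(gx<.022)&(abs(gy)<.012); print(t,a,fit(W,m,.017,c0))
```

```text
w6 0.003 (array([ 0.61950007, -0.02404702]), 979, np.float64(0.0002688842617012416))
w6 0.018 (array([ 0.61952725, -0.02403018]), 1500, np.float64(0.0002861269263190305))
wr7 0.003 (array([ 0.61975664, -0.02081009]), 980, np.float64(0.0002623145397044672))
wr7 0.018 (array([ 0.61976772, -0.02074814]), 1520, np.float64(0.0002889469837373394))
```

Emit:
carry_out:
  plan:
    - {"tx": 0,"ty": -0.002,"tz": -0.004,"ax": 0,"ay": 0,"az": 0,"claw": 1}
    - {"tx": 0.02,"ty": 0,"tz": 0,"ax": 0,"ay": 0,"az": 0,"claw": 1}
    - {"tx": 0.02,"ty": 0,"tz": 0,"ax": 0,"ay": 0,"az": 0,"claw": 1}
    - {"tx": 0.015,"ty": 0,"tz": 0,"ax": 0,"ay": 0,"az": 0,"claw": 1}
    - {"tx": 0.015,"ty": 0,"tz": 0,"ax": 0,"ay": 0,"az": 0,"claw": 1}
    - {"tx": 0.015,"ty": 0,"tz": 0,"ax": 0,"ay": 0,"az": 0,"claw": 1}
    - {"tx": 0.015,"ty": 0,"tz": 0,"ax": 0,"ay": 0,"az": 0,"claw": 1}
    - {"tx": 0,"ty": 0,"tz": 0,"ax": 0,"ay": 0,"az": 0,"claw": 1}
    - {"tx": 0,"ty": 0,"tz": 0,"ax": 0,"ay": 0,"az": 0,"claw": 1}
    - {"tx": 0,"ty": 0,"tz": 0,"ax": 0,"ay": 0,"az": 0,"claw": 1}

```text
time_s: 12.05
eef_pos: [0.6237, -0.0194, 0.0241]
eef_rot: [-0.049, -0.704, -0.049, 0.706]
wrist_force: [0.6, -1.2, -0.3]
grip_width: 0.378
```

Run:
```python
from cyl import *
s,M=state(); f=shot("wrist","w8"); p=s["eef_pos"]; zs=p[2]+.0254; print("bottom",zs)
c0=(.6205,-.0203);W=cloud(f); x,y,z=W[...,0],W[...,1],W[...,2]
gx=(x-c0[0])*.99+(y-c0[1])*.139; gy=-(x-c0[0])*.139+(y-c0[1])*.99
m=(z>zs+.003)&(z<zs+.035)&(gx>.008)&(gx<.022)&(abs(gy)<.012); print(fit(W,m,.017,c0))
m=(abs(z-zs-.04)<.006)&(abs(gy)<.012)&(gx<.014)&(gx>.011); print("top z",np.median(z[m]),m.sum())
```

```text
t 12.05 pos [ 0.6237 -0.0194  0.0241] yaw -81.99 x [-0.003 -0.    -1.   ] F [ 0.6 -1.2 -0.3] w 0.378 j [ 0.06  0.81 -0.11  1.72  0.14  0.63 -1.57]
bottom 0.04948339049113631
(array([ 0.62055073, -0.02026717]), 2488, np.float64(0.00027806344214449647))
top z 0.08923929074266204 717
```

View pics/w8.png

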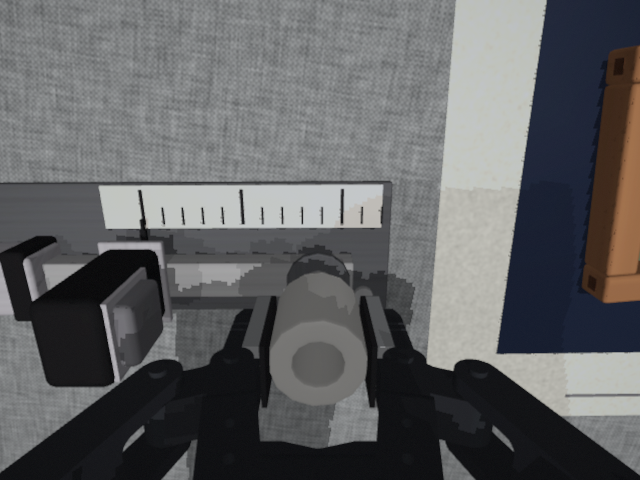

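Emit:
carry_out:
  plan:
    - {"tx": 0.02,"ty": 0,"tz": 0,"ax": 0,"ay": 0,"az": 0,"claw": 1}
    - {"tx": 0.02,"ty": 0,"tz": 0,"ax": 0,"ay": 0,"az": 0,"claw": 1}
    - {"tx": 0.02,"ty": 0,"tz": 0,"ax": 0,"ay": 0,"az": 0,"claw": 1}
    - {"tx": 0.02,"ty": 0,"tz": 0,"ax": 0,"ay": 0,"az": 0,"claw": 1}
    - {"tx": 0.02,"ty": 0,"tz": 0,"ax": 0,"ay": 0,"az": 0,"claw": 1}
    - {"tx": 0.01,"ty": 0,"tz": 0,"ax": 0,"ay": 0,"az": 0,"claw": 1}
    - {"tx": 0,"ty": 0,"tz": 0,"ax": 0,"ay": 0,"az": 0,"claw": 1}
    - {"tx": 0,"ty": 0,"tz": 0,"ax": 0,"ay": 0,"az": 0,"claw": 1}
    - {"tx": 0,"ty": 0,"tz": 0,"ax": 0,"ay": 0,"az": 0,"claw": 1}
    - {"tx": 0,"ty": 0,"tz": 0,"ax": 0,"ay": 0,"az": 0,"claw": 1}

```text
time_s: 13.35
eef_pos: [0.6236, -0.0194, 0.002]
eef_rot: [-0.049, -0.704, -0.049, 0.706]
wrist_force: [-0.3, 0.3, 0.3]
grip_width: 0.378
```

Emit:
carry_out:
  plan:
    - {"tx": 0,"ty": 0,"tz": 0,"ax": 0,"ay": 0,"az": 0,"claw": 0.55}
    - {"tx": 0,"ty": 0,"tz": 0,"ax": 0,"ay": 0,"az": 0,"claw": 0.45}
    - {"tx": 0,"ty": 0,"tz": 0,"ax": 0,"ay": 0,"az": 0,"claw": 0.35}
    - {"tx": 0,"ty": 0,"tz": 0,"ax": 0,"ay": 0,"az": 0,"claw": 0.35}
    - {"tx": -0.05,"ty": 0,"tz": 0,"ax": 0,"ay": 0,"az": 0,"claw": 0.35}
    - {"tx": -0.125,"ty": 0,"tz": 0,"ax": 0,"ay": 0,"az": 0,"claw": 0.35}
    - {"tx": -0.125,"ty": 0,"tz": 0,"ax": 0,"ay": 0,"az": 0,"claw": 0.35}
    - {"tx": -0.1,"ty": 0,"tz": 0,"ax": 0,"ay": 0,"az": 0,"claw": 0.25}
    - {"tx": 0,"ty": 0,"tz": 0,"ax": 0,"ay": 0,"az": 0,"claw": 0.25}
    - {"tx": 0,"ty": 0,"tz": 0,"ax": 0,"ay": 0,"az": 0,"claw": 0.25}

```text
time_s: 14.6
eef_pos: [0.6233, -0.0194, 0.0815]
eef_rot: [-0.049, -0.704, -0.049, 0.707]
wrist_force: [-0.0, 0.3, -0.3]
grip_width: 0.752
```

Run:
```python
from cyl import *
s,M=state(); f=shot("wrist","w9"); W=cloud(f); x,y,z=W[...,0],W[...,1],W[...,2]
c0=(.6205,-.0203)
d=np.hypot(x-c0[0],y-c0[1]); m=(d<.016)&(d>.011)&(z>.05); print("sleeve top",np.percentile(z[m],[20,50,80]),m.sum())
gx=(x-c0[0])*.99+(y-c0[1])*.139; gy=-(x-c0[0])*.139+(y-c0[1])*.99
m=(z>.03)&(z<.062)&(gx>.008)&(gx<.022)&(abs(gy)<.012); print(fit(W,m,.017,c0))
m=(z>.077)&(z<.083)&(gy>.05)&(gy<.13)&(abs(gx)<.05); print("head top gx,gy",np.percentile(gx[m],[1,99]),np.percentile(gy[m],[1,99]),np.median(z[m]))
```

```text
t 14.6 pos [ 0.6233 -0.0194  0.0815] yaw -81.98 x [-0.004 -0.    -1.   ] F [-0.   0.3 -0.3] w 0.752 j [ 0.06  0.73 -0.13  1.69  0.13  0.74 -1.56]
sleeve top [0.06541785 0.19393831 0.19882982] 4318
(array([ 0.62025775, -0.02027422]), 709, np.float64(0.00022055119747303647))
head top gx,gy [-0.01652804  0.01687646] [0.0753238  0.09946337] 0.07902770103456633
```

View pics/w9.png

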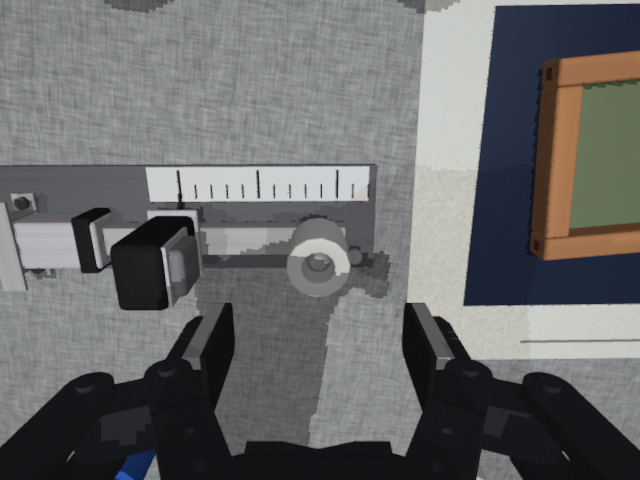

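Emit:
carry_out:
  plan:
    - {"tx": 0,"ty": -0.215,"tz": 0.015,"ax": 0,"ay": 0,"az": 0,"claw": 0.25}
    - {"tx": 0,"ty": -0.215,"tz": 0,"ax": 0,"ay": 0,"az": 0,"claw": 0.25}
    - {"tx": 0,"ty": 0,"tz": 0,"ax": 0,"ay": 0,"az": 0,"claw": 0.25}
    - {"tx": 0,"ty": 0,"tz": 0,"ax": 0,"ay": 0,"az": 0,"claw": 0.25}
    - {"tx": 0.1,"ty": 0,"tz": 0,"ax": 0,"ay": 0,"az": 0,"claw": 0.25}
    - {"tx": 0.1,"ty": 0,"tz": 0,"ax": 0,"ay": 0,"az": 0,"claw": 0.25}
    - {"tx": 0.1,"ty": 0,"tz": 0,"ax": 0,"ay": 0,"az": 0,"claw": 0.25}
    - {"tx": 0.08,"ty": 0,"tz": 0,"ax": 0,"ay": 0,"az": 0,"claw": 0.25}
    - {"tx": 0,"ty": 0,"tz": 0,"ax": 0,"ay": 0,"az": 0,"claw": 0.25}
    - {"tx": 0,"ty": 0,"tz": 0,"ax": 0,"ay": 0,"az": 0,"claw": 0.25}

```text
time_s: 15.9
eef_pos: [0.6091, 0.065, 0.0064]
eef_rot: [-0.049, -0.704, -0.049, 0.706]
wrist_force: [0.5, -0.2, 0.1]
grip_width: 0.747
```

Run:
```python
from cyl import *
s,M=state(); f=shot("wrist","w10")
f=shot("side","si10"); cv2.imwrite("pics/si10c.png",cv2.resize(f["color"][120:290,240:400,::-1],None,fx=3.5,fy=3.5,interpolation=cv2.INTER_CUBIC))
```

```text
t 15.9 pos [0.6091 0.065  0.0064] yaw -82.02 x [-0.003 -0.    -1.   ] F [ 0.5 -0.2  0.1] w 0.747 j [-0.09  0.82 -0.1   1.76  0.13  0.57 -1.7 ]
```

View pics/w10.png

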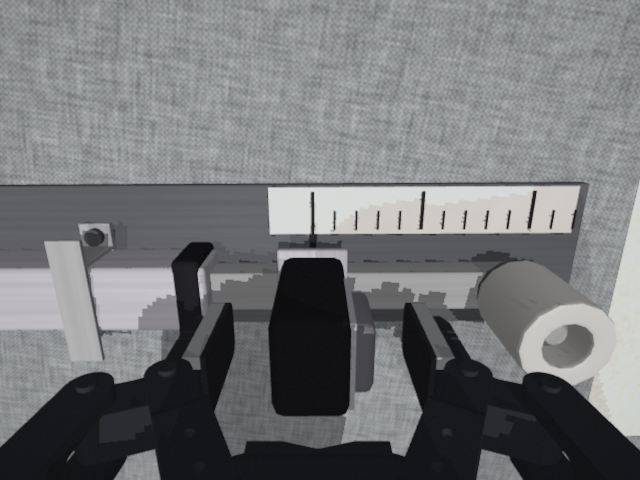

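View pics/si10c.png

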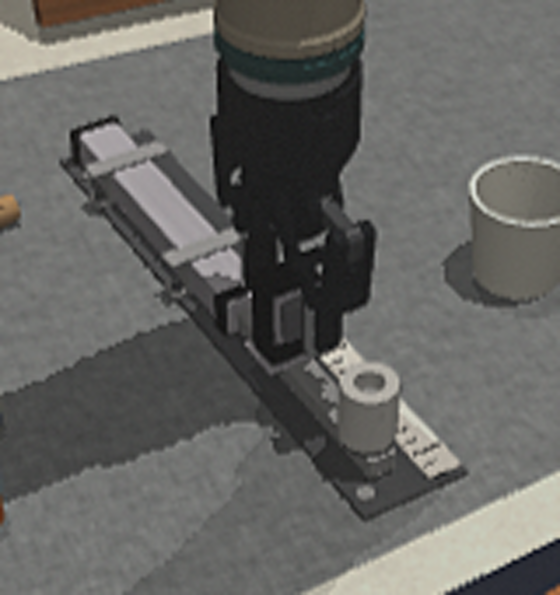

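Emit:
carry_out:
  plan:
    - {"tx": 0.025,"ty": 0,"tz": 0,"ax": 0,"ay": 0,"az": 0,"claw": 0.4}
    - {"tx": 0,"ty": 0,"tz": 0,"ax": 0,"ay": 0,"az": 0,"claw": 0.5}
    - {"tx": 0,"ty": 0,"tz": 0,"ax": 0,"ay": 0,"az": 0,"claw": 0.55}
    - {"tx": 0,"ty": 0,"tz": 0,"ax": 0,"ay": 0,"az": 0,"claw": 0.6}
    - {"tx": 0,"ty": 0,"tz": 0,"ax": 0,"ay": 0,"az": 0,"claw": 0.65}
    - {"tx": 0,"ty": 0,"tz": 0,"ax": 0,"ay": 0,"az": 0,"claw": 1}
    - {"tx": 0,"ty": 0,"tz": 0,"ax": 0,"ay": 0,"az": 0,"claw": 1}
    - {"tx": 0,"ty": 0,"tz": 0,"ax": 0,"ay": 0,"az": 0,"claw": 1}
    - {"tx": 0,"ty": 0,"tz": 0,"ax": 0,"ay": 0,"az": 0,"claw": 1}
    - {"tx": 0,"ty": 0,"tz": 0,"ax": 0,"ay": 0,"az": 0,"claw": 1}
  grip_force: 35

```text
time_s: 17.25
eef_pos: [0.6085, 0.0665, 0.0016]
eef_rot: [-0.049, -0.704, -0.05, 0.706]
wrist_force: [-1.9, 0.5, 5.0]
grip_width: 0.317
```

Run:
```python
from cyl import *
s,M=state(); f=shot("wrist","w11")
```

```text
t 17.25 pos [0.6085 0.0665 0.0016] yaw -81.92 x [-0.003  0.001 -1.   ] F [-1.9  0.5  5. ] w 0.317 j [-0.09  0.83 -0.1   1.76  0.14  0.56 -1.7 ]
```

View pics/w11.png

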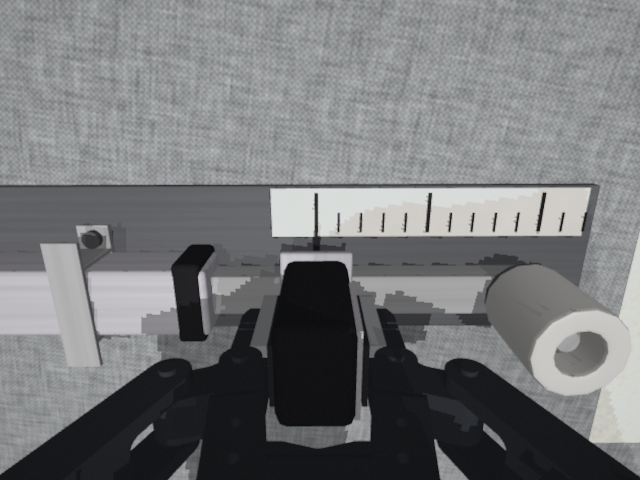

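Emit:
carry_out:
  plan:
    - {"tx": 0,"ty": 0,"tz": 0,"ax": 0,"ay": 0,"az": 0,"claw": 1}
    - {"tx": 0,"ty": 0.02,"tz": 0,"ax": 0,"ay": 0,"az": 0,"claw": 1}
    - {"tx": 0,"ty": 0.04,"tz": 0,"ax": 0,"ay": 0,"az": 0,"claw": 1}
    - {"tx": 0,"ty": 0.06,"tz": 0,"ax": 0,"ay": 0,"az": 0,"claw": 1}
    - {"tx": 0,"ty": 0.06,"tz": 0,"ax": 0,"ay": 0,"az": 0,"claw": 1}
    - {"tx": 0,"ty": 0.06,"tz": 0,"ax": 0,"ay": 0,"az": 0,"claw": 1}
    - {"tx": 0,"ty": 0.06,"tz": 0,"ax": 0,"ay": 0,"az": 0,"claw": 1}
    - {"tx": 0,"ty": 0,"tz": 0,"ax": 0,"ay": 0,"az": 0,"claw": 1}
    - {"tx": 0,"ty": 0,"tz": 0,"ax": 0,"ay": 0,"az": 0,"claw": 1}
    - {"tx": 0,"ty": 0,"tz": 0,"ax": 0,"ay": 0,"az": 0,"claw": 1}
  grip_force: 50

```text
time_s: 18.55
eef_pos: [0.617, 0.0083, 0.0016]
eef_rot: [-0.049, -0.704, -0.051, 0.706]
wrist_force: [-1.5, 2.8, 5.7]
grip_width: 0.321
```

Run:
```python
from cyl import *
s,M=state(); f=shot("wrist","w12")
```

```text
t 18.55 pos [0.617  0.0083 0.0016] yaw -81.89 x [-0.003  0.002 -1.   ] F [-1.5  2.8  5.7] w 0.321 j [ 0.01  0.83 -0.11  1.74  0.15  0.57 -1.62]
```

View pics/w12.png

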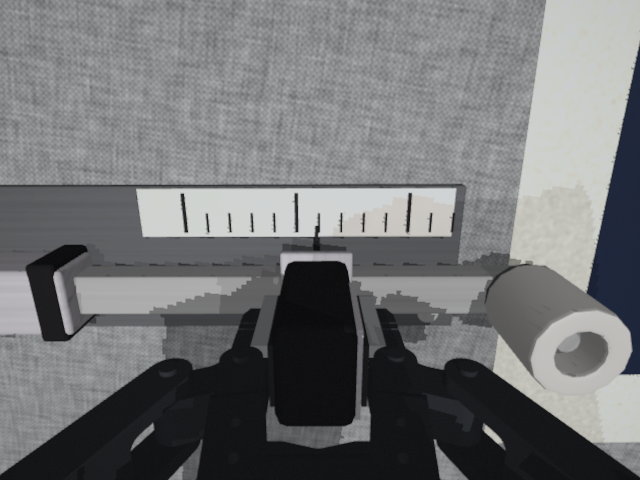

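Emit:
carry_out:
  plan:
    - {"tx": 0,"ty": 0.03,"tz": 0,"ax": 0,"ay": 0,"az": 0,"claw": 1}
    - {"tx": 0,"ty": 0.05,"tz": 0,"ax": 0,"ay": 0,"az": 0,"claw": 1}
    - {"tx": 0,"ty": 0.05,"tz": 0,"ax": 0,"ay": 0,"az": 0,"claw": 1}
    - {"tx": 0,"ty": 0.05,"tz": 0,"ax": 0,"ay": 0,"az": 0,"claw": 1}
    - {"tx": 0,"ty": 0.025,"tz": 0,"ax": 0,"ay": 0,"az": 0,"claw": 1}
    - {"tx": 0,"ty": 0,"tz": 0,"ax": 0,"ay": 0,"az": 0,"claw": 1}
    - {"tx": 0,"ty": 0,"tz": 0,"ax": 0,"ay": 0,"az": 0,"claw": 1}
    - {"tx": 0,"ty": 0,"tz": 0,"ax": 0,"ay": 0,"az": 0,"claw": 1}
    - {"tx": 0,"ty": 0,"tz": 0,"ax": 0,"ay": 0,"az": 0,"claw": 1}
    - {"tx": 0,"ty": 0,"tz": 0,"ax": 0,"ay": 0,"az": 0,"claw": 1}

```text
time_s: 19.85
eef_pos: [0.6229, -0.0321, 0.0016]
eef_rot: [-0.049, -0.704, -0.051, 0.706]
wrist_force: [-2.1, 4.0, 6.4]
grip_width: 0.321
```

```bash
cat > rd.py <<'E'
from cyl import *
def reading(f):
    g=cv2.cvtColor(f["color"],cv2.COLOR_RGB2GRAY).astype(float)
    def com(row0,row1,ua,ub,th):
        p=g[row0:row1,ua:ub].mean(0); p=np.clip(np.median(p)-p-th,0,None); return (p*np.arange(ua,ub)).sum()/p.sum()
    L=g[197:206].mean(0); base=np.median(L[100:480]); 
    # long lines: dark columns in upper part of rule
    d=np.clip(170-L,0,None); n,lab,st,ce=cv2.connectedComponentsWithStats((d>30).astype(np.uint8).reshape(1,-1))
    out=[]
    for i in range(1,n):
        a,w=st[i][0],st[i][2]
        if w<=7: out.append((d[a-1:a+w+1]*np.arange(a-1,a+w+1)).sum()/d[a-1:a+w+1].sum())
    p=np.clip(120-g[239:248,305:330].mean(0),0,None); pp=(p*np.arange(305,330)).sum()/p.sum()
    return out,pp
E
python3 - <<'E'
from rd import *
s,M=state(); f=shot("wrist","w13")
for t in ("w12","w13"):
    g=pickle.load(open(t+".pkl","rb")); print(reading(g))
c=f["color"][180:260,180:440,::-1]; cv2.imwrite("pics/w13c.png",cv2.resize(c,None,fx=3,fy=3,interpolation=cv2.INTER_CUBIC))
E
```

```text
t 19.85 pos [ 0.6229 -0.0321  0.0016] yaw -81.89 x [-0.003  0.002 -1.   ] F [-2.1  4.   6.4] w 0.321 j [ 0.08  0.84 -0.12  1.72  0.16  0.59 -1.56]
([np.float64(182.5889796994463), np.float64(295.7647593097184), np.float64(409.22126596335374), np.float64(490.9488437281009)], np.float64(317.25567334118574))
([np.float64(90.26691907240891), np.float64(203.3904275342834), np.float64(316.62492053401144), np.float64(380.54453213077795)], np.float64(317.162504396764))
```

View pics/w13c.png

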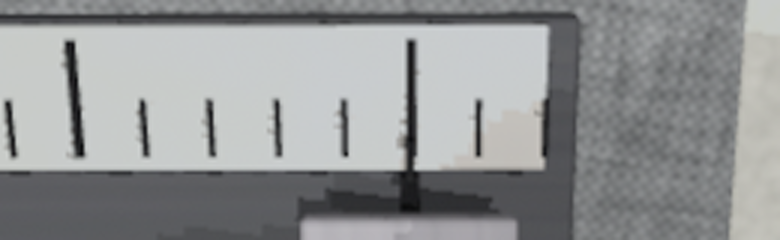

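View pics/w13.png

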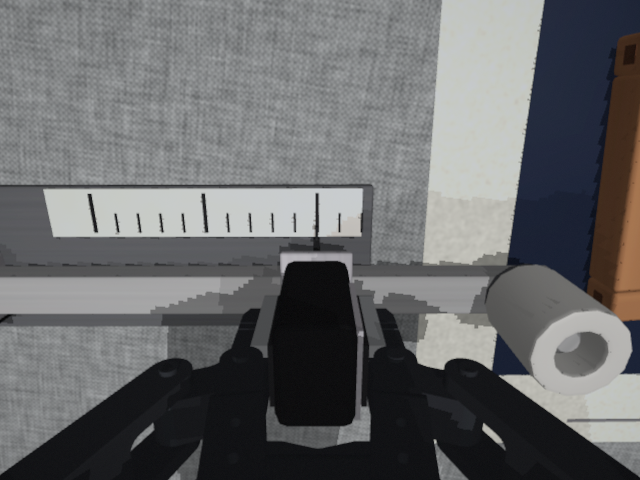

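Run:
```python
from rd import *
print(reading(pickle.load(open("w11.pkl","rb"))))
f=shot("scene","sc14"); state()
```

```text
([np.float64(315.73701893708), np.float64(429.1045712578429), np.float64(542.6478728856997), np.float64(606.4912442396313)], np.float64(316.60466618228793))
t 19.95 pos [ 0.6228 -0.0321  0.0016] yaw -81.89 x [-0.003  0.002 -1.   ] F [-2.   3.5  6.5] w 0.318 j [ 0.08  0.84 -0.12  1.72  0.16  0.59 -1.56]
```

View pics/sc14.png

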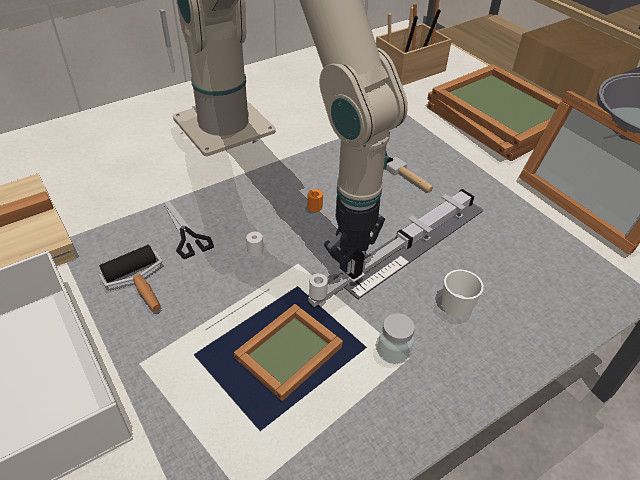

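```bash
python3 -c "
from plant import job_done; print(job_done())"
```

```text
the job is handed in; nothing more can be done
None
```

I put the wide-bore white sleeve on the gauge pin, pressed in the lock button and drew the arm out to the 100 mm line. I handed the job in at about 20 s with the gripper still holding it there.

**Last checks**
- **Pointer:** it sits within about 0.3 mm of the 100 mm line. Correcting for its offset at zero, I get about 99.9 mm.
- **Sleeve:** after release its top read 65.4 mm above the table, against 66 mm when fully seated. The pin was visible inside the bore.
- **Button:** the gripper opening reads about 27 mm. The pads read about 2 mm under the true width on the sleeve, so the button could be about 1 mm short of fully in. The catch did let go and the arm slid freely.
- **Other objects:** in the last overview the narrow-bore sleeve and most of the other things are where they started. The blue sleeve was hidden behind the arm there; the gripper only passed near it.

**What failed or disagreed**
- My first two move calls were refused because fields were left out, so nothing moved.
- The first grasp closed above the sleeve without touching it. The real fingertips sit about 40 mm higher than the reported tool point; I measured that in three cameras and corrected for it.
- The scene and side cameras disagreed with the wrist camera on where the held sleeve was over the pin, because the fingers hid part of it. I used the wrist camera, and the sleeve went on without noticeable force.

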